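# Lock the funnel arm with its thumbscrew

## Task

On the lab bench, slide the funnel-ring arm along its white stand until its hole lines up with the hidden hole in the bar underneath, which is somewhere between the yellow marks and has to be found by feel. Put the red-headed thumbscrew from the white block down through both holes and press it fully home, upright with its collar flat on the arm, then let go. Press gently, never hard against the stand (well under 40 N), and leave the bottle, the flask and the jar undisturbed.

Things in the scene. Friction and masses are not known exactly. Their poses are not given: they have to be found in the camera images.
- stand: White stand, fixed on the bench: plate 100 x 200 mm, two rails along its own y axis (each 16 mm wide, inner edges 26 mm either side of the middle), rail tops 50 mm above the bench. Origin: centre of its underside; z up, +y = the way the arm slides out (ring end). Place and yaw vary. Yellow lines on the rails at y = +18 and -18 mm mark the zone.
- zone_mid (a point): Midway between the yellow marks, 48 mm above the bench. Under the arm lies a fixed steel bar, top 39 mm above the bench, with one 11.5 mm hole on the stand's middle line (x = 0) but at an unmeasured y from -16 to +16 mm of here, different each time. Free for 11 mm; deeper, a nylon insert yields at about 6 N and stays where pushed (10 mm more to full depth).
- funnel_arm (a joint): Slide of the aluminium arm along the stand's y (m) = y of the arm's hole in the stand's frame; 0 = midway between the marks. Starts 45 to 75 mm out (+); end stops at -30 and +80 mm. About 3 N of friction; it stays where left, and a screw standing in its hole carries it along.
- slide_hole (a point): Centre of the arm's round 12 mm hole (1.5 mm chamfer) at the arm's upper face, 48 mm above the bench. The arm is a flat bar 50 mm wide, 8 mm thick, reaching 100 mm to the -y side of the hole and 180 mm to +y, with an 80 mm steel funnel ring at that end. Axes as the stand's.
- slide_tab (a point): Centre of the green upright tab for pinching or pushing the arm: 30 mm across (x), 10 mm thick along the slide (y), 30 mm tall, standing on the arm 72 mm from its hole on the +y side; centre 63 mm above the bench. Axes as the stand's.
- caddy: White plastic block 70 x 70 x 40 mm, fixed on the bench, with one 14 mm hole through its middle in which the thumbscrew stands. Origin: centre of its underside. Its place and yaw vary.
- screw_paddle (a point): Centre of the thumbscrew's red flat head: 10 mm thick along its x, 24 mm wide along its y, 28 mm tall; pinch it across the 10 mm. Under it a steel collar, 20 mm wide and 4 mm thick, its underside 18 mm below this point; then a smooth 10 mm shank, 30 mm long, its blunt tip 48 mm below this point. No thread: pushed in, not turned. 40 to 65 g.
- screw_collar (a point): Centre of the underside of the thumbscrew's collar, the face that must lie on the arm; 18 mm below the head's centre. z along the shank towards the head. In the block it rests on the block's top, 40 mm above the bench.
- screw: The whole thumbscrew, loose; origin at the underside of its collar, z along the shank towards the head.
- amber: Amber reagent bottle, 68 mm wide, 150 mm tall, loose, beyond the stand; leave alone. Origin: centre of its underside.
- flask: Small glass flask, 56 mm wide, 100 mm tall, loose; leave alone. Origin: centre of its underside.
- jar: Small green glass jar with black cap, 44 mm wide, 60 mm tall, loose; leave alone. Origin: centre of its underside.

How it is judged (in metres and radians):
On the way:
1. the thumbscrew's shank stands in the arm's hole while that hole is between the yellow marks (z of screw_collar in the frame of slide_hole below 0.027 m and horizontal distance between screw_collar and slide_hole below 0.006 m and value of joint funnel_arm between -0.022 and 0.022 m), for 0.05 s.
At the end, for the whole second after the job is handed in: The thumbscrew stands through the arm and the bar, its collar within 2 mm of the arm's upper face and within 3 mm of the hole's centre, upright within 0.1 rad, at rest and released, with the arm's hole between the yellow marks (z of screw_collar in the frame of slide_hole below 0.002 m and horizontal distance between screw_collar and slide_hole below 0.003 m and angle between screw_collar's own z axis and vertical below 0.1 rad and value of joint funnel_arm between -0.0195 and 0.0195 m and linear speed of screw below 0.02 m/s); the robot touches nothing.
It fails at once if the thumbscrew is pressed against the stand, bar or arm with more than 40 N (contact force between screw and stand above 40 N).
It fails at once if the bottle is moved more than 20 mm (distance of amber from where it was at the start of the episode above 0.02 m).
It fails at once if the flask is moved more than 20 mm (distance of flask from where it was at the start of the episode above 0.02 m).
It fails at once if the jar is moved more than 20 mm (distance of jar from where it was at the start of the episode above 0.02 m).
It also fails if it takes over 72 s, if anything falls off the work surface, if the arm or the gripper's body presses on something with over 40 N, if the wrist force passes 120 N, or if a joint passes its speed limit or range.

## Robot

A 6-joint arm with a two-finger parallel gripper is mounted at the origin on the work surface. World frame = base frame: x ahead of the robot, y to its left, z up, the work surface at z = 0. Lengths are in mm, angles in rad, forces in N, time in s.
With the tool pointing down it reaches from about 275 to 750 mm from the base axis. Payload 10.2 kg.
Tool frame: the origin (TCP) lies at the centre of the arm's flange, where the gripper is bolted on; the fingertips stand ctrl.tip_reach ahead of it and the grasp point (between the pads) lies 155 mm ahead of it (ctrl.tip_reach is the distance from the TCP to the fingertips, in mm); z points along the fingers, y is the direction in which the jaws open and shut (so a half turn about z gives the same grasp; the last joint's range is limited). The gripper opens to 85 mm and grips with 20 to 120 N. Pads are 22 mm wide; open, the fingers measure 114 mm over their backs; the gripper's body (76 mm by 85 mm) begins 54 mm behind the grasp point. The pads swing forward as they close: fully open they stand 13 mm farther back than shut.
Start: joints at [1.032, 0.313, 1.498, -0, 1.331, -0.223], TCP at [163.066, 499.041, 404.694] pointing down, gripper open.
Joint ranges: [-2.94, 2.94], [-0.97, 2.17], [0.19, 2.56], [-1.23, 4.37], [0.02, 3.11], [-2.88, 2.88]. Speed limits (rad/s): [2.39, 2.39, 3.01, 3.14, 3.14, 3.14].

## Interface

Orientations are given as a unit quaternion [w, x, y, z].
In Python, from rig import ctrl, viewer gives the robot as it stands.
- The arm moves only by the tool drive_tool, never from a script. Its argument "rows" is a list that holds one entry, the list of rows, each a list of 6 numbers: the shift along the world's x, y, z normalised to -1 to 1, where 1 is 0.1 m, then the turn, a rotation vector about the world's x, y, z normalised to -1 to 1, where 1 is 90 degrees. A call has 1 to 10 rows; each row is the pose to reach, as a shift and turn from the pose measured when the call began; what a row does not reach only later rows make up. A row lasts 1/8 s, in which the tool goes at most 62.5 mm and 10.7 degrees, less where a joint would pass 70% of its speed; a pose out of reach is approached as far as the arm can. A call with a number of a shift or a turn outside -1 to 1 is refused whole. A call with a gripper value outside its range is refused whole. "fingers" is the opening, from -1 (shut) to 1 (fully open), set as the call begins (left out, the last holds). The fingers move at their own pace and stop on an object; "force" is the grip in N (left out, the last holds). Time passes only in rows, so rows that repeat a pose let the fingers close. It gives the time, the measured TCP pose, the force and the opening at its end, in the units of the state.
- ctrl.sense(): the state, without advancing time (a new reading comes with each control period).
- viewer.capture(name): name is "scene" or "top"; returns the picture (400x640x3 uint8, red, green, blue); there is no depth.
- viewer.calibration(name): a dict with "mtx" (3x3 intrinsics, pixels), "extrinsics" (4x4, takes a point from camera to world coordinates). Camera axes: x right, y up, looking along -z (the intrinsics and any distortion apply to the point x, -y, -z); pixel columns grow to the right and rows downward; lengths in mm; the calibration is good to about 2 mm. A picture is of the moment at which its call begins. calibration takes no time and is no camera call.
- ctrl.finish_job(): hands the job in, once; it reports no verdict.
The state is a dict: "time_s": time; "joints": joint angles; "dq": joint speeds; "tau": joint torques, N m; "eef_pos": TCP position; "ee_rot": TCP orientation; "force": force on the tool from outside, world axes, zero at the start; "wrist_torque": the same for the moment, N m; "grip_width": opening from 0.0 (shut) to 1.0 (fully open).
Only numpy, scipy, OpenCV 4.12 (cv2) and the standard library are available. Lean on these libraries where they do the work, as an engineer would, in place of code of your own. Each camera call takes 0.05 s, during which the arm holds its last target.

## Working session

There is one attempt and no reset: what is moved stays moved. The work goes in short steps, Python scripts to look and compute and a tool call to move; the robot and the scene stay as the last step left them, time stands still between calls to the robot, and variables do not carry over. Pictures are saved under pics/ and viewed, and the job is handed in when it is done.

Besides the shell and the picture viewer there is one more tool, called in YAML: its name, and indented under it one key for each argument. drive_tool: Moves the arm, as the interface text tells. Scaled input: -1 to 1 covers 0.1 m each way for a shift and 90 degrees each way for a turn. Its arguments: {"type":"object","properties":{"rows":{"type":"array","items":{"type":"array","items":{"type":"array","items":{"type":"number"}}}},"fingers":{"type":"number"},"force":{"type":"number"}},"required":["rows"]}

```bash
ls; mkdir -p pics; python3 - <<'E'
from rig import ctrl, viewer
import cv2
for n in("scene","top"):
    im=viewer.capture(n); cv2.imwrite(f"pics/{n}0.png",im[:,:,::-1])
    c=viewer.calibration(n); print(n,c)
print(ctrl.sense(),ctrl.tip_reach)
E
```

```text
pics
scene {'mtx': array([[366.83078655,   0.        , 318.7048351 ],
       [  0.        , 366.83078655, 203.30086039],
       [  0.        ,   0.        ,   1.        ]]), 'extrinsics': array([[ 6.92452800e-01, -5.12494816e-01,  5.07797384e-01,
         1.01430491e+03],
       [ 7.21431290e-01,  4.98483081e-01, -4.80678180e-01,
        -5.53080478e+02],
       [-6.78332938e-03,  6.99187873e-01,  7.14905801e-01,
         7.14223674e+02],
       [ 0.00000000e+00,  0.00000000e+00,  0.00000000e+00,
         1.00000000e+00]])}
top {'mtx': array([[448.16777276,   0.        , 331.15692198],
       [  0.        , 448.16777276, 198.39460752],
       [  0.        ,   0.        ,   1.        ]]), 'extrinsics': array([[ 5.21579282e-03,  9.81220956e-01, -1.92816571e-01,
         3.14126833e+02],
       [-9.99908030e-01,  7.53145797e-03,  1.12786533e-02,
        -9.53369118e+01],
       [ 1.25190409e-02,  1.92740011e-01,  9.81169996e-01,
         1.35015150e+03],
       [ 0.00000000e+00,  0.00000000e+00,  0.00000000e+00,
         1.00000000e+00]])}
{'time_s': 0.1, 'joints': array([ 1.03160402e+00,  3.13397501e-01,  1.49832146e+00,  1.49567909e-05,
        1.33097072e+00, -2.23383887e-01]), 'dq': array([ 0.00110533, -0.00194272, -0.00115911, -0.00078105, -0.00104632,
        0.00166612]), 'tau': array([ 2.42823276e-03, -4.12897933e+01, -2.60141534e+01, -2.18654673e-04,
        3.06321737e-03, -4.22112214e-05]), 'eef_pos': array([163.04808054, 499.01659136, 404.20534741]), 'ee_rot': array([-2.10853587e-04,  1.57250573e-01,  9.87558584e-01, -5.06422171e-04]), 'force': array([0.70222222, 0.28113747, 0.28473617]), 'wrist_torque': array([ 0.03830785,  0.01058244, -0.00975556]), 'grip_width': 1.0007265901399192} 173.4
```

View pics/scene0.png

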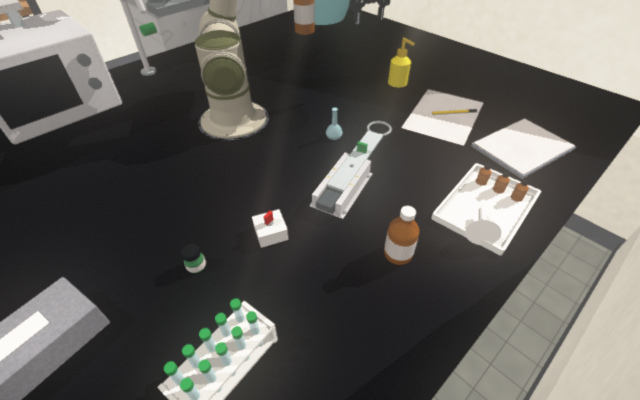

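View pics/top0.png

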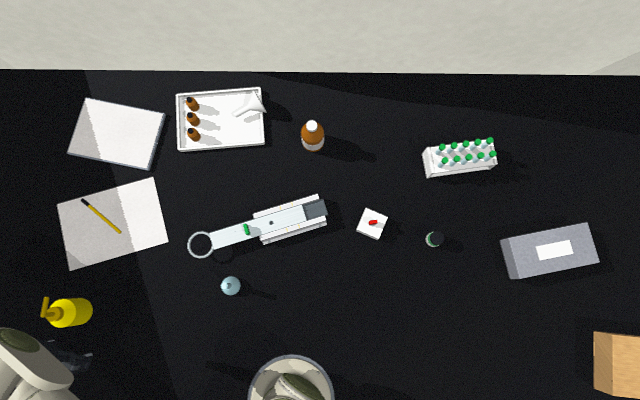

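```bash
python3 - <<'E'
import cv2
t=cv2.imread("pics/top0.png"); s=cv2.imread("pics/scene0.png")
cv2.imwrite("pics/t1.png",cv2.resize(t[180:270,180:340],None,fx=5,fy=5,interpolation=cv2.INTER_CUBIC))
cv2.imwrite("pics/t2.png",cv2.resize(t[195:255,345:455],None,fx=7,fy=7,interpolation=cv2.INTER_CUBIC))
cv2.imwrite("pics/s1.png",cv2.resize(s[110:260,240:400],None,fx=4,fy=4,interpolation=cv2.INTER_CUBIC))
E
cat > h.py <<'E'
import numpy as np
from rig import ctrl, viewer
def ray(n,u,v):
    c=viewer.calibration(n);K=c["mtx"];T=c["extrinsics"]
    d=np.array([(u-K[0,2])/K[0,0],-(v-K[1,2])/K[1,1],-1.0])
    return T[:3,3],T[:3,:3]@d
def onplane(n,u,v,z):
    o,d=ray(n,u,v); return o+d*(z-o[2])/d[2]
def proj(n,p):
    c=viewer.calibration(n);K=c["mtx"];T=c["extrinsics"]
    q=T[:3,:3].T@(np.array(p)-T[:3,3]); 
    return K[0,0]*q[0]/-q[2]+K[0,2], K[1,1]*-q[1]/-q[2]+K[1,2]
def tri(a,b):
    # a=(u,v) scene, b=(u,v) top
    o1,d1=ray("scene",*a);o2,d2=ray("top",*b)
    A=np.stack([d1,-d2],1);t=np.linalg.lstsq(A,o2-o1,rcond=None)[0]
    p,q=o1+d1*t[0],o2+d2*t[1]; return (p+q)/2,np.linalg.norm(p-q)
E
```

```text
(no output)
```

View pics/t1.png

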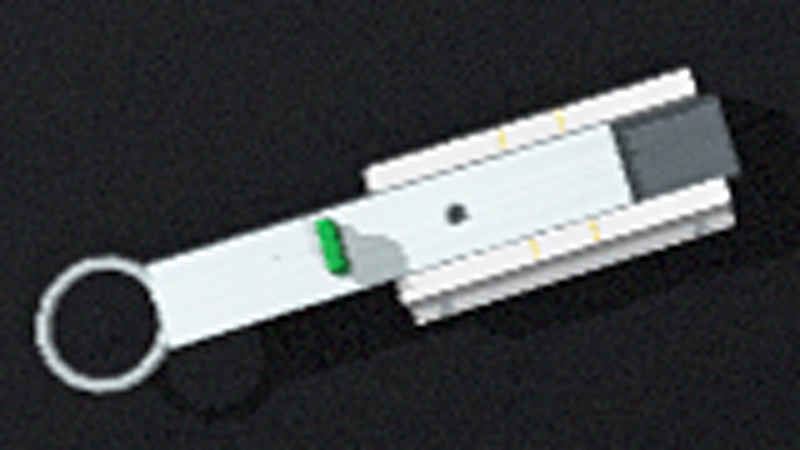

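View pics/t2.png

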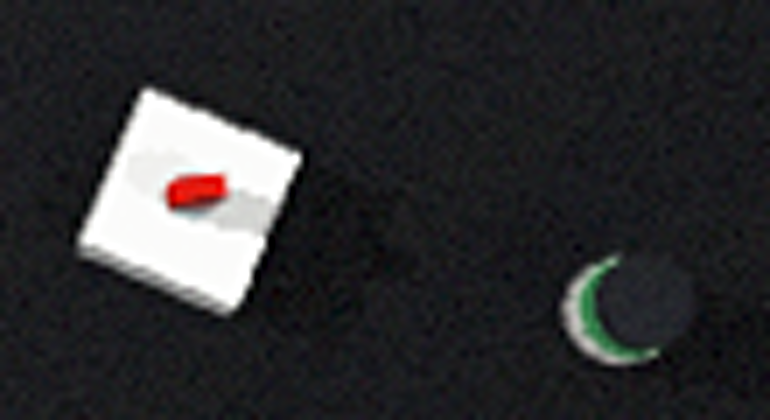

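View pics/s1.png

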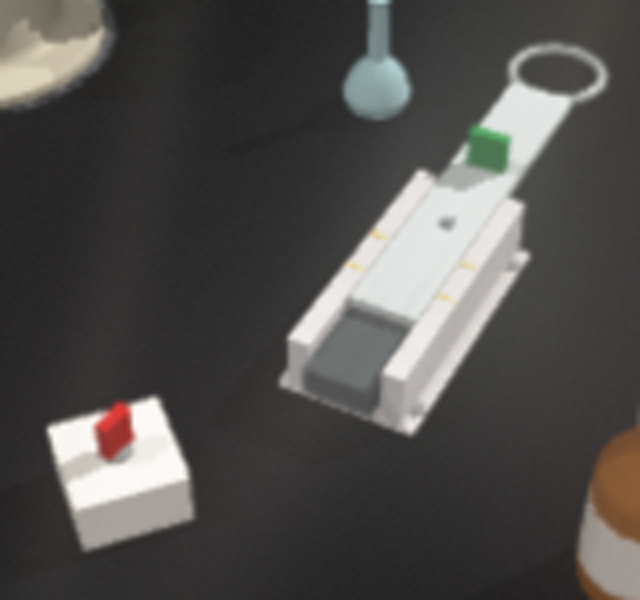

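```bash
python3 - <<'E'
import cv2
from h import *
def up(x,y,f,x0,y0): return (x+.5)/f-.5+x0,(y+.5)/f-.5+y0
Y=[np.array(onplane("top",*up(x,y,5,180,180),50)) for x,y in [(503,139),(560,121),(535,249),(595,231)]]
for y in Y: print("yel",y)
m=sum(Y)/4; print("zone top",m)
Ys=[np.array(onplane("scene",*up(x,y,4,240,110),50)) for x,y in [(379,236),(354,267),(468,265),(444,298)]]
for y in Ys: print("yelS",y)
print("zone scene",sum(Ys)/4)
# rail outer edges: outer corner pts
C=[np.array(onplane("top",*up(x,y,5,180,180),50)) for x,y in [(365,172),(688,70),(403,292),(729,184)]]
for c in C: print(c)
for a,b in((0,1),(2,3)):
    d=C[a]-C[b]; print("rail dir deg",np.degrees(np.arctan2(d[1],d[0])),np.linalg.norm(d))
h=onplane("top",*up(456,213,5,180,180),48);print("hole top",h, "scene",onplane("scene",*up(447,223,4,240,110),48))
# masks
for n in("top","scene"):
    im=cv2.imread(f"pics/{n}0.png");hsv=cv2.cvtColor(im,cv2.COLOR_BGR2HSV)
    g=cv2.inRange(im,(0,0,110),(70,70,255))
    nn,l,st,ce=cv2.connectedComponentsWithStats(g)
    for i in range(1,nn):
        if st[i,4]>20: print(n,"red",st[i],ce[i])
    g=cv2.inRange(hsv,(50,100,60),(75,255,255))
    nn,l,st,ce=cv2.connectedComponentsWithStats(g)
    for i in range(1,nn):
        if st[i,4]>15: print(n,"green",st[i],ce[i])
# head top from top view, red crop
im=cv2.imread("pics/top0.png");g=cv2.inRange(im,(0,0,110),(70,70,255))
big=cv2.resize(im[205:240,355:395],None,fx=20,fy=20,interpolation=cv2.INTER_CUBIC);cv2.imwrite("pics/red.png",big)
sc=cv2.imread("pics/scene0.png");cv2.imwrite("pics/reds.png",cv2.resize(sc[205:250,245:295],None,fx=14,fy=14,interpolation=cv2.INTER_CUBIC))
# caddy top corners
for x,y in [(147,88),(301,156),(237,310),(80,243)]: print("cad",onplane("top",*up(x,y,7,345,195),40))
E
```

```text
yel [541.48922374  39.44075645  50.        ]
yel [552.50336339   6.19014088  50.        ]
yel [476.57530211  19.05740732  50.        ]
yel [487.37671016 -15.67077192  50.        ]
zone top [514.48614985  12.25438318  50.        ]
yelS [475.37349233  18.54948648  50.        ]
yelS [486.30221026 -16.91138864  50.        ]
yelS [539.13428944  40.2383859   50.        ]
yelS [550.25745461   4.08199925  50.        ]
zone scene [512.76686166  11.48962075  50.        ]
[521.26294425 119.66755518  50.        ]
[583.78305673 -68.86760571  50.        ]
[450.97954539  94.92837264  50.        ]
[515.67918153 -93.6766201   50.        ]
rail dir deg 108.34602835086098 198.63099293932768
rail dir deg 108.93417629253783 199.39379680305728
hole top [497.68856944  65.92023635  48.        ] scene [497.34400452  64.71524173  48.        ]
top red [369 220   8   5  30] [372.33333333 221.8       ]
top green [486 137   8   7  43] [489.39534884 139.81395349]
top green [474 138   7   8  40] [477.225 141.375]
top green [463 140   6   7  37] [465.45945946 142.91891892]
top green [439 143   6   8  37] [441.594594
[... 838 characters left out ...]
318.0877193]
scene green [247 312  10  11  83] [251.28915663 316.74698795]
scene green [199 327  12  14 126] [204.48412698 333.61111111]
scene green [232 327  10  11  88] [236.65909091 331.97727273]
scene green [216 343  11  12 102] [220.94117647 348.31372549]
scene green [182 344  13  14 139] [187.86330935 350.02877698]
scene green [163 361  15  14 157] [169.86624204 367.59235669]
scene green [198 360  13  13 118] [204.22881356 365.6440678 ]
scene green [180 378  13  14 133] [186.29323308 384.15037594]
cad [ 545.89151584 -212.78526594   40.        ]
cad [ 517.17823289 -277.69763825   40.        ]
cad [ 451.7800775  -249.60751816   40.        ]
cad [ 479.5469021  -183.96507468   40.        ]
```

View pics/red.png

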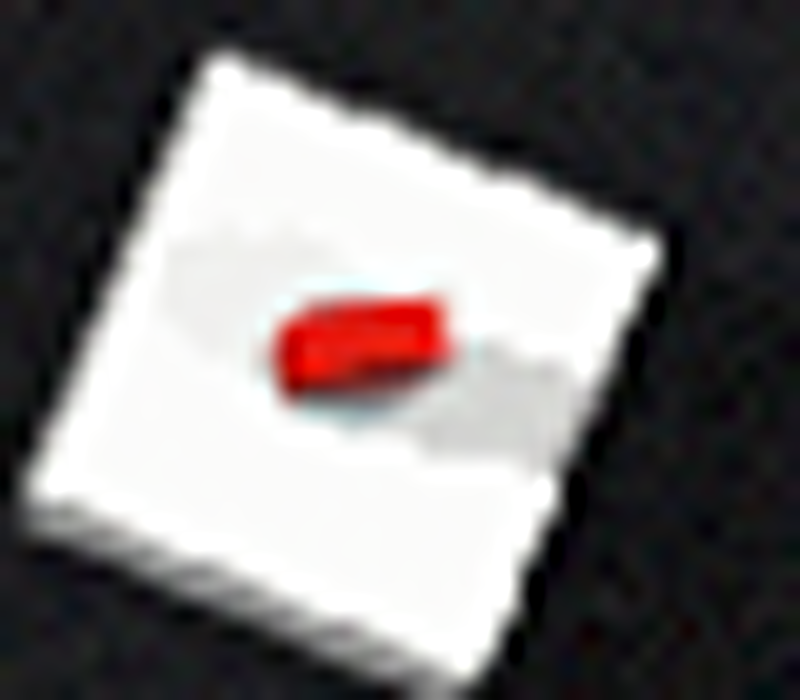

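View pics/reds.png

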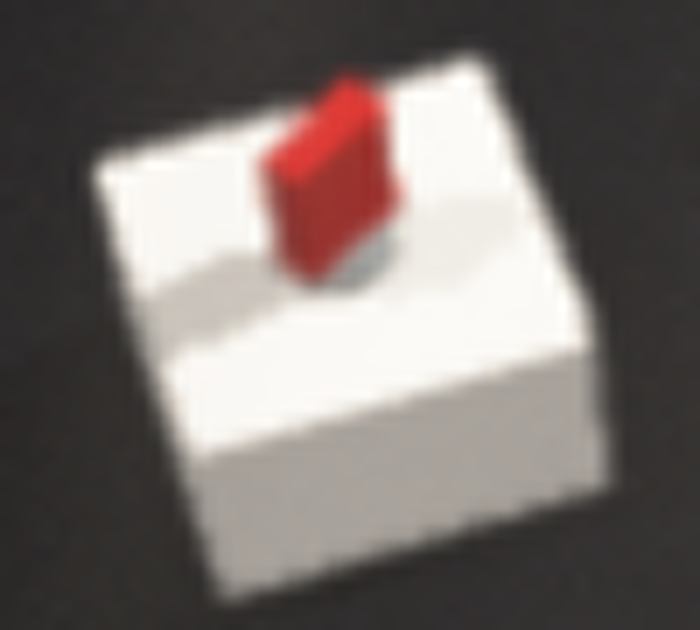

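```bash
python3 - <<'E'
from h import *
def up(x,y,f,x0,y0): return (x+.5)/f-.5+x0,(y+.5)/f-.5+y0
P=[onplane("scene",*up(x,y,14,245,205),72) for x,y in [(264,160),(350,77),(380,95),(292,180)]]
for p in P: print(p)
print("mean",sum(P)/4)
d=P[1]-P[0];e=P[2]-P[3]
for v in(d,e): print(np.degrees(np.arctan2(v[1],v[0])),np.linalg.norm(v))
P=[onplane("top",*up(x,y,20,355,205),72) for x,y in [(278,325),(440,300),(445,350),(290,385)]]
print("top",sum(P)/4)
for v in(P[1]-P[0],P[2]-P[3]): print(np.degrees(np.arctan2(v[1],v[0])),np.linalg.norm(v))
# collar/caddy check
print("caddy scene", sum(onplane("scene",*up(x,y,14,245,205),40) for x,y in [(95,160),(487,55),(592,345),(200,455)])/4)
from scipy.spatial.transform import Rotation as R
q=ctrl.sense()["ee_rot"]; print(R.from_quat(np.r_[q[1:],q[0]]).as_matrix())
for n,p in(("scene",[498,-231,72]),("top",[498,-231,72])): print(proj(n,p))
E
```

```text
[ 496.95815077 -244.42966704   72.        ]
[ 491.92313072 -221.88629772   72.        ]
[ 498.85042064 -220.84465078   72.        ]
[ 503.88894383 -243.85256945   72.        ]
mean [ 497.90516149 -232.75329625   72.        ]
102.5902686828094 23.098807913882922
102.35225501001105 23.553153450658936
top [ 498.31859528 -230.03913267   72.        ]
-80.77878001475803 23.72987573077748
-76.84520920187263 23.009767898233296
caddy scene [ 497.76209581 -232.05168816   40.        ]
[[-9.50544426e-01  3.10588093e-01 -5.75730893e-04]
 [ 3.10588520e-01  9.50544002e-01 -9.33929429e-04]
 [ 2.57190187e-04 -1.06655682e-03 -9.99999398e-01]]
(np.float64(268.12564052275854), np.float64(213.2992367067924))
(np.float64(373.0236691758667), np.float64(221.635787817761))
```

drive_tool:
  rows:
    - [[0.42,-0.91,0,0,0,-0.168],[0.42,-0.91,0,0,0,-0.168],[0.42,-0.91,0,0,0,-0.168]]
  fingers: -0.1
  force: 40

```text
time_s: 0.48
eef_pos: [205.7, 406.7, 404.2]
ee_rot: [-0.0, 0.287, 0.958, -0.001]
force: [-0.2, 0.8, 1.0]
grip_width: 0.453
```

drive_tool:
  rows:
    - [[0.42,-0.91,0,0,0,-0.168],[0.42,-0.91,0,0,0,-0.168],[0.42,-0.91,0,0,0,-0.168]]

```text
time_s: 0.85
eef_pos: [248.3, 314.9, 404.3]
ee_rot: [-0.0, 0.412, 0.911, -0.001]
force: [-0.2, 0.5, -0.1]
grip_width: 0.451
```

drive_tool:
  rows:
    - [[0.42,-0.91,0,0,0,-0.168],[0.42,-0.91,0,0,0,-0.168],[0.42,-0.91,0,0,0,-0.168]]

```text
time_s: 1.23
eef_pos: [291.0, 223.5, 404.4]
ee_rot: [-0.0, 0.529, 0.849, -0.0]
force: [0.1, -0.3, -0.2]
grip_width: 0.447
```

drive_tool:
  rows:
    - [[0.42,-0.91,0,0,0,-0.168],[0.42,-0.91,0,0,0,-0.168],[0.42,-0.91,0,0,0,-0.168]]

```text
time_s: 1.6
eef_pos: [333.8, 132.3, 404.4]
ee_rot: [-0.001, 0.636, 0.771, -0.0]
force: [-0.8, 1.3, 0.3]
grip_width: 0.452
```

drive_tool:
  rows:
    - [[0.42,-0.91,0,0,0,0],[0.42,-0.91,0,0,0,0],[0.42,-0.91,0,0,0,0]]

```text
time_s: 1.98
eef_pos: [376.7, 41.4, 404.2]
ee_rot: [-0.001, 0.636, 0.772, -0.0]
force: [-1.4, 0.9, 0.5]
grip_width: 0.454
```

drive_tool:
  rows:
    - [[0.42,-0.91,0,0,0,0],[0.42,-0.91,0,0,0,0],[0.42,-0.91,0,0,0,0]]

```text
time_s: 2.35
eef_pos: [419.6, -49.2, 403.8]
ee_rot: [-0.001, 0.636, 0.772, -0.0]
force: [-0.2, -0.4, 0.3]
grip_width: 0.45
```

drive_tool:
  rows:
    - [[0.42,-0.91,0,0,0,0],[0.42,-0.91,0,0,0,0],[0.42,-0.91,0,0,0,0]]

```text
time_s: 2.72
eef_pos: [462.5, -139.4, 403.3]
ee_rot: [-0.002, 0.635, 0.772, -0.0]
force: [0.1, -0.4, -0.3]
grip_width: 0.456
```

```bash
cat > st.py <<'E'
from h import *
from scipy.spatial.transform import Rotation as R
s=ctrl.sense();q=s["ee_rot"];M=R.from_quat(np.r_[q[1:],q[0]]).as_matrix()
y=M[:,1];z=M[:,2]
print("t",round(s["time_s"],2),"pos",s["eef_pos"].round(2),"yaw_y",round(np.degrees(np.arctan2(y[1],y[0])),2),"z",z.round(4),"F",s["force"].round(2),"grip",round(s["grip_width"],3),"tip",ctrl.tip_reach,"T",s["wrist_torque"].round(2), "j",s["joints"].round(2))
E
python3 st.py
```

```text
t 2.73 pos [ 462.46 -139.39  403.32] yaw_y 11.11 z [-0.003   0.0024 -1.    ] F [ 0.08 -0.43 -0.26] grip 0.456 tip 173.4 T [-0.    0.02 -0.02] j [-0.54  0.22  1.62  0.    1.3  -0.73]
```

drive_tool:
  rows:
    - [[0.355,-0.92,-0.3,0,0,0],[0.355,-0.92,-0.9,0,0,0],[0.355,-0.92,-0.9,0,0,0],[0.355,-0.92,-0.9,0,0,0]]

```text
time_s: 3.22
eef_pos: [498.3, -229.7, 313.4]
ee_rot: [-0.003, 0.635, 0.773, 0.0]
force: [0.5, -0.3, 1.4]
grip_width: 0.449
```

```bash
python3 st.py; python3 - <<'E'
from h import *
import cv2
for n in("scene","top"):
    im=viewer.capture(n)[:,:,::-1]
    c=im[150:250,220:330] if n=="scene" else im[170:260,320:430]
    cv2.imwrite(f"pics/{n}1.png",cv2.resize(c,None,fx=6,fy=6,interpolation=cv2.INTER_CUBIC))
E
```

```text
t 3.23 pos [ 498.29 -229.68  313.41] yaw_y 11.2 z [-0.0041  0.0037 -1.    ] F [ 0.53 -0.28  1.39] grip 0.449 tip 173.4 T [-0.01 -0.01 -0.01] j [-0.65  0.45  1.55  0.    1.15 -0.84]
```

View pics/scene1.png

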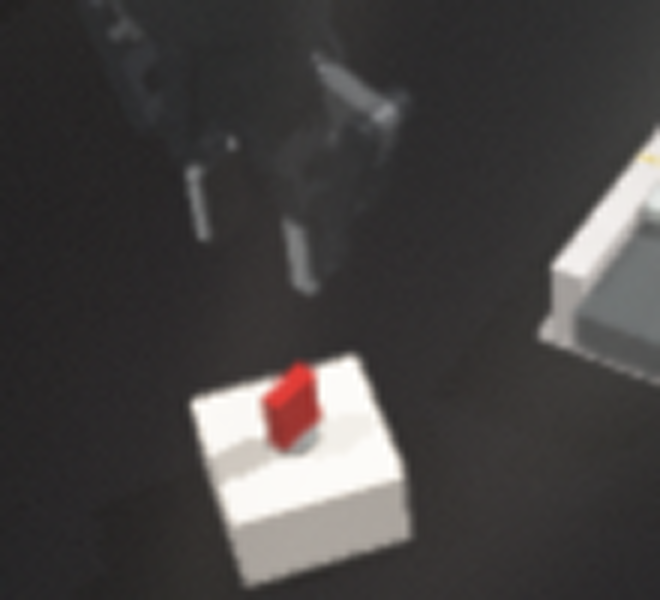

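View pics/top1.png

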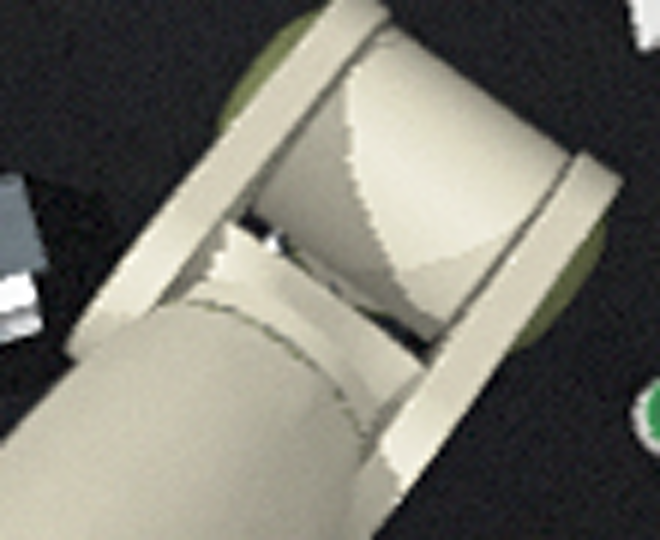

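```bash
python3 - <<'E'
from h import *
for r in(160,165,170,173.4):
  for s in(-1,1):
    w=19
    p=[498.3+s*w*.98-.0041*r,-229.7+s*w*.195+.0037*r,313.4-r]; u,v=proj("scene",p); print(r,s,(u-220)*6+2.5,(v-150)*6+2.5)
E
```

```text
160 -1 233.17272893330346 210.86961017027676
160 1 310.78848228925756 250.51500368087602
165 -1 234.82534973122722 220.5669096382664
165 1 312.1299486204043 260.22010815180977
170 -1 236.46372575797886 230.180623197086
170 1 313.4596353610922 269.839990837166
173.4 -1 237.56977854724585 236.67075398716366
173.4 1 314.35717277937965 276.3334034624411
```

drive_tool:
  rows:
    - [[0.004,-0.019,-0.4,-0.0024,-0.0026,0],[0.004,-0.019,-0.8,-0.0024,-0.0026,0],[0.004,-0.019,-0.93,-0.0024,-0.0026,0],[0.004,-0.019,-0.93,-0.0024,-0.0026,0]]

```text
time_s: 3.82
eef_pos: [499.0, -231.5, 223.5]
ee_rot: [0.003, 0.634, 0.773, 0.0]
force: [0.6, -0.2, 0.2]
grip_width: 0.452
```

```bash
python3 st.py; python3 - <<'E'
from h import *
import cv2
for n in("scene",):
    im=viewer.capture(n)[:,:,::-1]
    c=im[180:250,230:330]
    cv2.imwrite(f"pics/{n}2.png",cv2.resize(c,None,fx=8,fy=8,interpolation=cv2.INTER_CUBIC))
E
```

```text
t 3.83 pos [ 499.04 -231.45  223.48] yaw_y 11.24 z [ 0.0041 -0.0032 -1.    ] F [ 0.64 -0.25  0.2 ] grip 0.452 tip 173.4 T [-0.02 -0.    0.  ] j [-0.65  0.57  1.62 -0.    0.94 -0.84]
```

View pics/scene2.png

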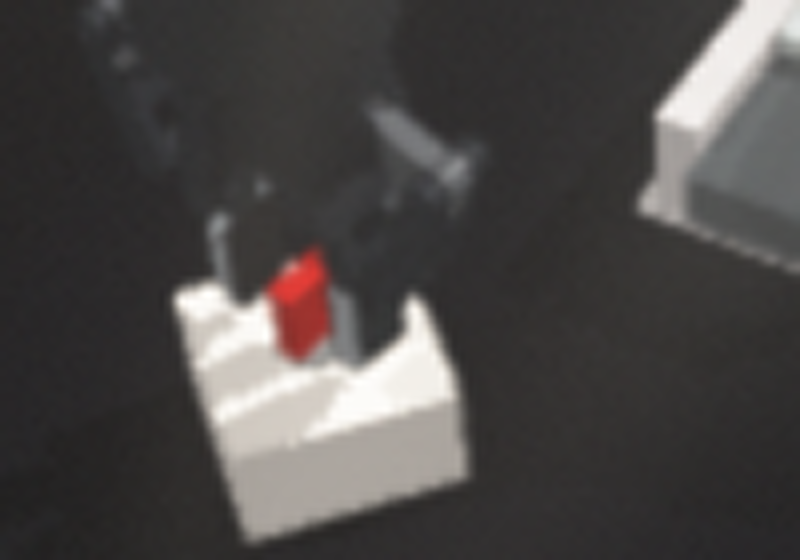

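drive_tool:
  rows:
    - [[-0.01,0.003,-0.03,0.002,0.0026,0],[-0.01,0.003,-0.03,0.002,0.0026,0],[-0.01,0.003,-0.03,0.002,0.0026,0]]

```text
time_s: 4.25
eef_pos: [498.2, -231.4, 221.5]
ee_rot: [0.001, 0.635, 0.773, 0.0]
force: [0.1, 0.0, -0.3]
grip_width: 0.449
```

```bash
python3 st.py
```

```text
t 4.25 pos [ 498.23 -231.43  221.5 ] yaw_y 11.23 z [ 0.0016 -0.0013 -1.    ] F [ 0.1   0.05 -0.31] grip 0.449 tip 173.4 T [ 0.01  0.03 -0.04] j [-0.65  0.58  1.63 -0.    0.94 -0.84]
```

drive_tool:
  rows:
    - [[0,0,0,0,0,0],[0,0,0,0,0,0],[0,0,0,0,0,0],[0,0,0,0,0,0],[0,0,0,0,0,0],[0,0,0,0,0,0]]
  fingers: -1
  force: 60

```text
time_s: 5.0
eef_pos: [498.3, -231.5, 221.8]
ee_rot: [0.001, 0.635, 0.773, 0.0]
force: [-0.5, -0.6, 5.7]
grip_width: 0.106
```

```bash
python3 st.py
```

```text
t 5.0 pos [ 498.32 -231.5   221.78] yaw_y 11.23 z [ 0.0022 -0.0017 -1.    ] F [-0.5  -0.61  5.71] grip 0.106 tip 173.4 T [-0.03  0.08 -0.02] j [-0.65  0.58  1.63 -0.    0.94 -0.84]
```

drive_tool:
  rows:
    - [[0,0,0.15,0,0,0],[0,0,0.5,0,0,0],[0,0,0.9,0,0,0],[0,0,0.9,0,0,0],[0,0,0.9,0,0,0]]

```text
time_s: 5.62
eef_pos: [498.1, -231.4, 311.3]
ee_rot: [0.001, 0.635, 0.773, 0.0]
force: [-0.0, -0.4, 0.1]
grip_width: 0.104
```

```bash
python3 st.py; python3 - <<'E'
from h import *
import cv2
for n in("scene",):
    im=viewer.capture(n)[:,:,::-1]
    c=im[150:250,220:330]
    cv2.imwrite(f"pics/{n}3.png",cv2.resize(c,None,fx=6,fy=6,interpolation=cv2.INTER_CUBIC))
E
```

```text
t 5.62 pos [ 498.07 -231.36  311.27] yaw_y 11.23 z [ 1.2e-03 -9.0e-04 -1.0e+00] F [-0.02 -0.37  0.08] grip 0.104 tip 173.4 T [ 0.01  0.04 -0.01] j [-0.65  0.45  1.55 -0.    1.14 -0.84]
```

View pics/scene3.png

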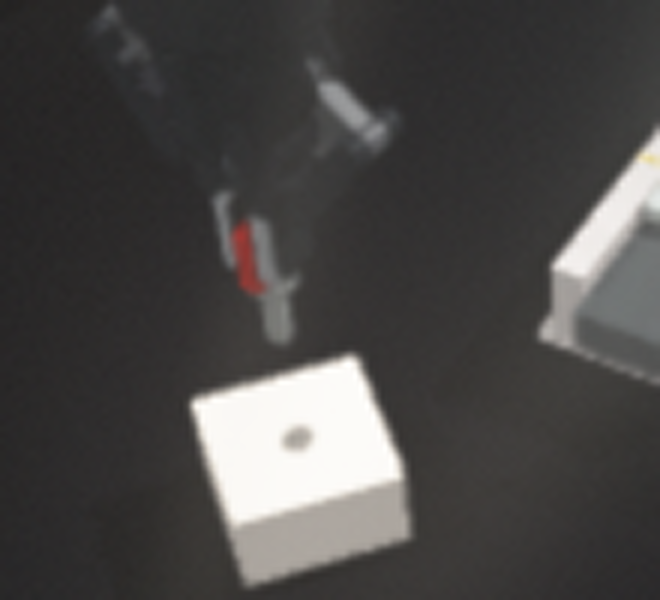

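```bash
python3 - <<'E'
from h import *
f=lambda u,v:((u-220)*6+2.5,(v-150)*6+2.5)
g=lambda x,y:((x+.5)/6-.5+220,(y+.5)/6-.5+150)
print("caddy hole",onplane("scene",*g(298,438),40))
for dz in(181.8,211.8): print(f(*proj("scene",[498.07+.0012*dz,-231.36-.0009*dz,311.27-dz])))
print(onplane("scene",*g(280,338),311.27-211.8))
E
```

```text
caddy hole [ 498.62001971 -232.27541028   40.        ]
(np.float64(274.67241304949107), np.float64(280.39229473383074))
(np.float64(283.2164695310038), np.float64(335.45274781800526))
[ 498.53968199 -233.30292557   99.47      ]
```

drive_tool:
  rows:
    - [[0,0.5,0,0,0,-0.1],[0,0.98,0,0,0,-0.2],[0,0.98,0,0,0,-0.306],[0,0.98,0,0,0,-0.306]]

```text
time_s: 6.18
eef_pos: [498.0, -133.0, 310.0]
ee_rot: [-0.0, 0.8, 0.6, -0.0]
force: [-0.3, -0.6, -0.4]
grip_width: 0.103
```

drive_tool:
  rows:
    - [[0,0.5,0,0,0,-0.1],[0,0.98,0,0,0,-0.2],[0,0.98,0,0,0,-0.306],[0,0.98,0,0,0,-0.306]]

```text
time_s: 6.68
eef_pos: [498.0, -35.2, 309.5]
ee_rot: [-0.001, 0.919, 0.395, -0.001]
force: [-0.2, -0.5, -0.8]
grip_width: 0.106
```

drive_tool:
  rows:
    - [[0,0.5,0,0,0,-0.1],[0,0.98,0,0,0,-0.2],[0,0.98,0,0,0,-0.306],[0,0.98,0,0,0,-0.306],[0,0.98,0,0,0,-0.306]]

```text
time_s: 7.3
eef_pos: [498.2, 61.9, 309.4]
ee_rot: [-0.001, 0.986, 0.167, -0.001]
force: [-0.3, 1.0, -0.4]
grip_width: 0.101
```

```bash
python3 st.py
```

```text
t 7.3 pos [498.21  61.92 309.36] yaw_y -70.8 z [-0.0017  0.0018 -1.    ] F [-0.27  0.96 -0.38] grip 0.101 tip 173.4 T [-0.07 -0.03  0.02] j [-0.11  0.36  1.7   0.    1.09  1.12]
```

drive_tool:
  rows:
    - [[-0.004,0.034,-0.2,-0.001,-0.001,0],[-0.004,0.034,-0.32,-0.001,-0.001,0],[-0.004,0.034,-0.32,-0.001,-0.001,0],[-0.004,0.034,-0.32,-0.001,-0.001,0]]

```text
time_s: 7.8
eef_pos: [498.0, 65.1, 277.9]
ee_rot: [-0.0, 0.986, 0.167, 0.0]
force: [0.6, -0.5, 0.3]
grip_width: 0.106
```

```bash
python3 st.py; python3 - <<'E'
from h import *
import cv2
for n in("scene","top"):
    im=viewer.capture(n)[:,:,::-1]
    c=im[110:220,300:400] if n=="scene" else im[180:270,220:330]
    cv2.imwrite(f"pics/{n}4.png",cv2.resize(c,None,fx=7,fy=7,interpolation=cv2.INTER_CUBIC)[:595])
E
```

```text
t 7.8 pos [498.01  65.09 277.87] yaw_y -70.77 z [ 6.e-04  1.e-04 -1.e+00] F [ 0.6  -0.52  0.29] grip 0.106 tip 173.4 T [-0.   -0.01  0.01] j [-0.1   0.41  1.73  0.    1.01  1.13]
```

View pics/scene4.png

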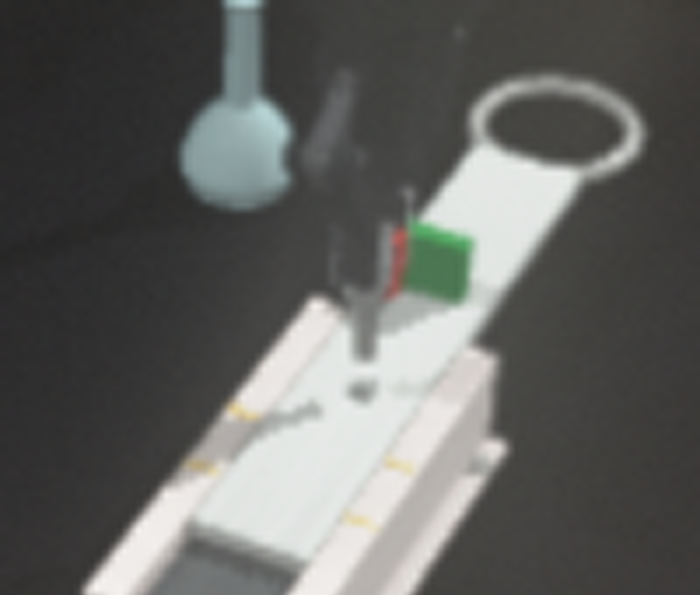

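View pics/top4.png

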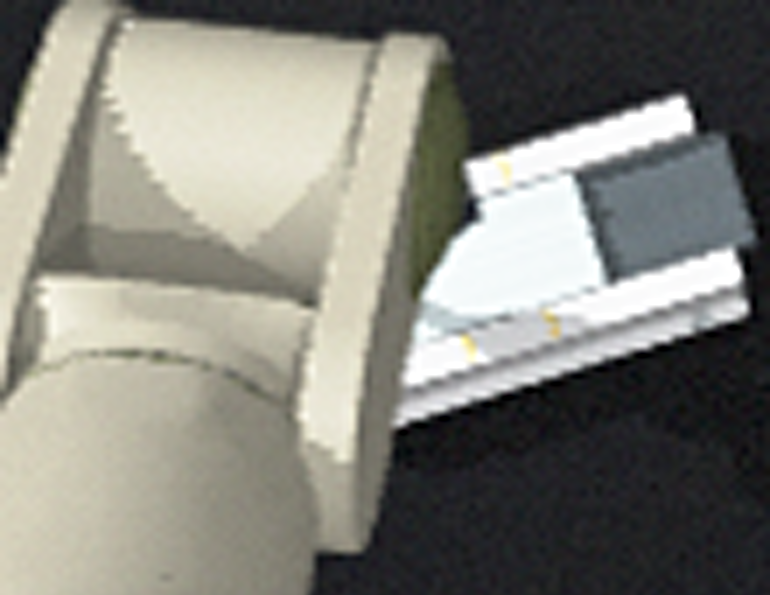

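```bash
python3 - <<'E'
from h import *
import cv2
g=lambda x,y:((x+.5)/7-.5+300,(y+.5)/7-.5+110)
f=lambda u,v:((u-300)*7+3,(v-110)*7+3)
print("tip meas",onplane("scene",*g(364,356),66.1),"hole",onplane("scene",*g(361,391),48))
for dz in(181.8,211.8): print(f(*proj("scene",[498.01,65.09,277.87-dz])))
print(f(*proj("scene",[498.01,65.09,48])))
im=cv2.imread("pics/scene4.png")
cv2.imwrite("pics/c.png",cv2.resize(im[260:430,280:450],None,fx=3.5,fy=3.5,interpolation=cv2.INTER_CUBIC))
E
```

```text
tip meas [497.22300159  64.13640913  66.1       ] hole [497.04630758  64.07311762  48.        ]
(np.float64(371.5503468141075), np.float64(295.669573298667))
(np.float64(367.0781380210115), np.float64(355.89537325498134))
(np.float64(364.4737676594082), np.float64(390.96759274800354))
```

View pics/c.png

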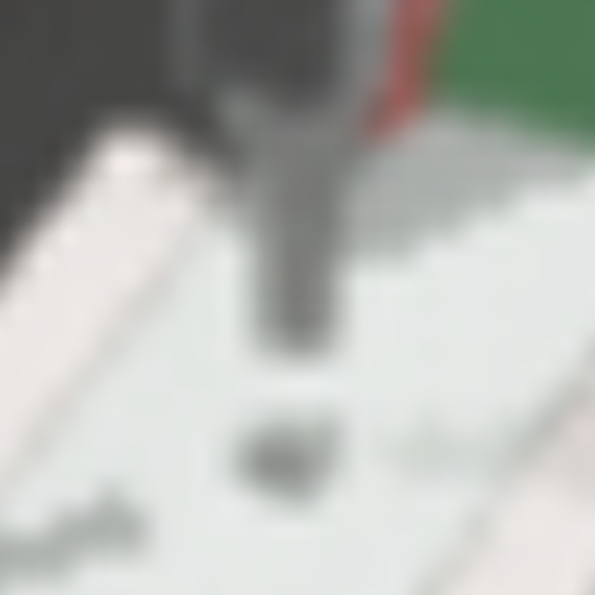

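drive_tool:
  rows:
    - [[0,0,-0.07,0,0,0],[0,0,-0.14,0,0,0],[0,0,-0.16,0,0,0],[0,0,-0.17,0,0,0],[0,0,-0.18,0,0,0],[0,0,-0.18,0,0,0]]

```text
time_s: 8.65
eef_pos: [498.0, 65.2, 260.0]
ee_rot: [0.0, 0.986, 0.167, 0.001]
force: [0.1, 0.1, -0.3]
grip_width: 0.106
```

```bash
python3 st.py
```

```text
t 8.65 pos [497.98  65.23 259.97] yaw_y -70.78 z [ 1.e-03  1.e-04 -1.e+00] F [ 0.08  0.12 -0.28] grip 0.106 tip 173.4 T [-0.02 -0.03  0.02] j [-0.1   0.43  1.74  0.    0.97  1.13]
```

drive_tool:
  rows:
    - [[0,0,-0.01,0,0,0],[0,0,-0.02,0,0,0],[0,0,-0.03,0,0,0],[0,0,-0.03,0,0,0]]

```text
time_s: 9.15
eef_pos: [498.0, 65.2, 256.9]
ee_rot: [0.0, 0.986, 0.167, 0.0]
force: [0.2, -0.1, -0.3]
grip_width: 0.104
```

```bash
python3 st.py
```

```text
t 9.15 pos [497.96  65.22 256.9 ] yaw_y -70.78 z [ 9.e-04  1.e-04 -1.e+00] F [ 0.21 -0.14 -0.33] grip 0.104 tip 173.4 T [0.03 0.02 0.03] j [-0.1   0.44  1.75  0.    0.96  1.13]
```

drive_tool:
  rows:
    - [[0,0,-0.01,0,0,0],[0,0,-0.02,0,0,0],[0,0,-0.03,0,0,0],[0,0,-0.04,0,0,0],[0,0,-0.04,0,0,0]]

```text
time_s: 9.78
eef_pos: [498.0, 65.2, 252.8]
ee_rot: [0.0, 0.986, 0.167, 0.0]
force: [0.6, -0.7, -1.0]
grip_width: 0.108
```

```bash
python3 st.py
```

```text
t 9.78 pos [497.96  65.21 252.79] yaw_y -70.78 z [ 7.e-04  1.e-04 -1.e+00] F [ 0.58 -0.69 -1.01] grip 0.108 tip 173.4 T [-0.03  0.01 -0.04] j [-0.1   0.44  1.75  0.    0.95  1.13]
```

drive_tool:
  rows:
    - [[0.005,0.0015,0,0,0,0],[0.0095,0.003,0,0,0,0],[0.0095,0.003,0,0,0,0],[0.0095,0.003,0,0,0,0]]

```text
time_s: 10.28
eef_pos: [498.7, 65.5, 252.7]
ee_rot: [-0.0, 0.986, 0.167, -0.0]
force: [-4.8, -1.5, 1.9]
grip_width: 0.104
```

```bash
python3 st.py
```

```text
t 10.28 pos [498.7   65.47 252.73] yaw_y -70.77 z [-3.e-04 -0.e+00 -1.e+00] F [-4.8  -1.53  1.85] grip 0.104 tip 173.4 T [-0.36  0.82 -0.03] j [-0.1   0.44  1.75 -0.    0.95  1.13]
```

drive_tool:
  rows:
    - [[-0.005,-0.0015,0,0,0,0],[-0.01,-0.003,0,0,0,0],[-0.014,-0.0045,0,0,0,0],[-0.014,-0.0045,0,0,0,0]]

```text
time_s: 10.78
eef_pos: [497.4, 65.1, 252.8]
ee_rot: [-0.0, 0.986, 0.167, 0.0]
force: [-0.5, -0.4, 0.2]
grip_width: 0.106
```

```bash
python3 st.py
```

```text
t 10.78 pos [497.36  65.05 252.77] yaw_y -70.78 z [ 1.e-04  1.e-04 -1.e+00] F [-0.54 -0.43  0.19] grip 0.106 tip 173.4 T [-0.03 -0.02  0.  ] j [-0.1   0.44  1.75  0.    0.95  1.13]
```

drive_tool:
  rows:
    - [[-0.005,-0.0015,0,0,0,0],[-0.005,-0.0015,0,0,0,0],[-0.005,-0.0015,0,0,0,0]]

```text
time_s: 11.15
eef_pos: [496.9, 64.9, 252.8]
ee_rot: [-0.0, 0.986, 0.167, 0.0]
force: [0.6, 0.6, -0.2]
grip_width: 0.103
```

```bash
python3 st.py
```

```text
t 11.15 pos [496.89  64.91 252.8 ] yaw_y -70.77 z [ 2.e-04  0.e+00 -1.e+00] F [ 0.6   0.63 -0.21] grip 0.103 tip 173.4 T [-0.02 -0.06 -0.02] j [-0.1   0.44  1.75  0.    0.95  1.13]
```

drive_tool:
  rows:
    - [[-0.005,-0.0015,0,0,0,0],[-0.005,-0.0015,0,0,0,0],[-0.005,-0.0015,0,0,0,0]]

```text
time_s: 11.52
eef_pos: [496.4, 64.7, 252.8]
ee_rot: [-0.0, 0.986, 0.167, 0.0]
force: [-0.0, 0.1, -0.5]
grip_width: 0.102
```

```bash
python3 st.py
```

```text
t 11.53 pos [496.4   64.74 252.79] yaw_y -70.78 z [ 2.e-04  1.e-04 -1.e+00] F [-0.02  0.08 -0.51] grip 0.102 tip 173.4 T [0.03 0.03 0.01] j [-0.1   0.44  1.75  0.    0.95  1.13]
```

drive_tool:
  rows:
    - [[-0.005,-0.0015,0,0,0,0],[-0.005,-0.0015,0,0,0,0],[-0.005,-0.0015,0,0,0,0]]

```text
time_s: 11.9
eef_pos: [495.9, 64.6, 252.8]
ee_rot: [-0.0, 0.986, 0.167, 0.0]
force: [0.3, -0.8, -0.2]
grip_width: 0.102
```

```bash
python3 st.py
```

```text
t 11.9 pos [495.88  64.61 252.79] yaw_y -70.78 z [ 2.e-04  1.e-04 -1.e+00] F [ 0.29 -0.81 -0.24] grip 0.102 tip 173.4 T [-0.02  0.02 -0.01] j [-0.11  0.44  1.76  0.    0.95  1.13]
```

drive_tool:
  rows:
    - [[-0.005,-0.0015,0,0,0,0],[-0.005,-0.0015,0,0,0,0],[-0.005,-0.0015,0,0,0,0]]

```text
time_s: 12.28
eef_pos: [495.5, 64.5, 252.8]
ee_rot: [-0.0, 0.986, 0.167, 0.0]
force: [1.4, 1.7, -2.8]
grip_width: 0.107
```

```bash
python3 st.py;  python3 - <<'E'
from h import *
import cv2
for n in("scene",):
    im=viewer.capture(n)[:,:,::-1]
    c=im[130:190,320:390]
    cv2.imwrite(f"pics/{n}5.png",cv2.resize(c,None,fx=10,fy=10,interpolation=cv2.INTER_CUBIC)[:595])
E
```

```text
t 12.28 pos [495.51  64.45 252.85] yaw_y -70.78 z [ 9.e-04  2.e-04 -1.e+00] F [ 1.4   1.72 -2.8 ] grip 0.107 tip 173.4 T [ 0.19 -0.37  0.05] j [-0.11  0.44  1.76  0.    0.95  1.13]
```

View pics/scene5.png

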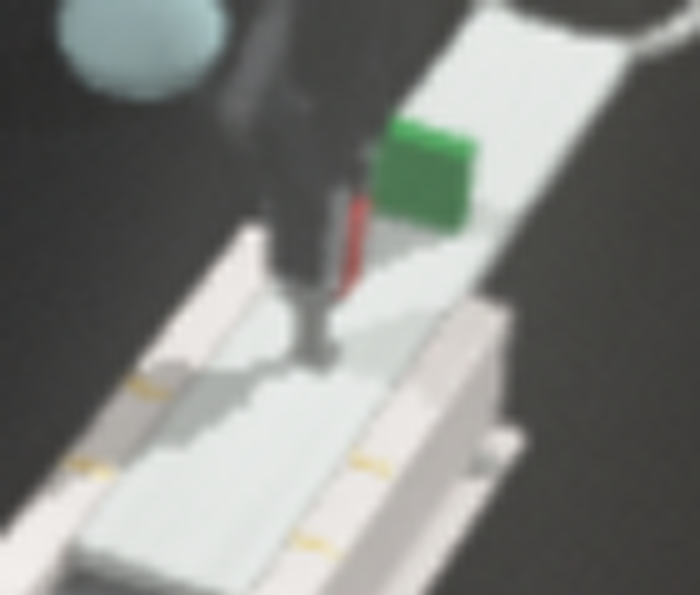

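drive_tool:
  rows:
    - [[0.005,0.0015,0,0,0,0],[0.01,0.003,0,0,0,0],[0.01,0.003,0,0,0,0]]
  fingers: -1
  force: 100

```text
time_s: 12.7
eef_pos: [496.4, 64.8, 252.8]
ee_rot: [-0.0, 0.986, 0.167, 0.0]
force: [0.1, -0.4, 0.0]
grip_width: 0.095
```

```bash
python3 st.py
```

```text
t 12.7 pos [496.44  64.76 252.79] yaw_y -70.78 z [ 4.e-04  1.e-04 -1.e+00] F [ 0.11 -0.45  0.05] grip 0.095 tip 173.4 T [-0.01 -0.    0.03] j [-0.1   0.44  1.75  0.    0.95  1.13]
```

drive_tool:
  rows:
    - [[0.005,0.0015,0,0,0,0],[0.005,0.0015,0,0,0,0],[0.005,0.0015,0,0,0,0]]

```text
time_s: 13.08
eef_pos: [496.9, 64.9, 252.8]
ee_rot: [0.0, 0.986, 0.167, 0.0]
force: [-0.7, 0.1, -0.8]
grip_width: 0.092
```

```bash
python3 st.py
```

```text
t 13.07 pos [496.93  64.9  252.8 ] yaw_y -70.78 z [ 4.e-04  1.e-04 -1.e+00] F [-0.7   0.11 -0.8 ] grip 0.092 tip 173.4 T [ 0.01 -0.02 -0.02] j [-0.1   0.44  1.75  0.    0.95  1.13]
```

drive_tool:
  rows:
    - [[0.004,0.0013,0,0,0,0],[0.004,0.0013,0,0,0,0],[0.004,0.0013,0,0,0,0]]

```text
time_s: 13.45
eef_pos: [497.3, 65.0, 252.8]
ee_rot: [-0.0, 0.986, 0.167, 0.0]
force: [0.5, 0.1, -1.3]
grip_width: 0.09
```

```bash
python3 st.py
```

```text
t 13.45 pos [497.33  65.03 252.78] yaw_y -70.78 z [ 3.e-04  1.e-04 -1.e+00] F [ 0.54  0.13 -1.32] grip 0.09 tip 173.4 T [-0.02  0.02  0.03] j [-0.1   0.44  1.75  0.    0.95  1.13]
```

drive_tool:
  rows:
    - [[0.004,0.0013,0,0,0,0],[0.004,0.0013,0,0,0,0],[0.004,0.0013,0,0,0,0]]

```text
time_s: 13.82
eef_pos: [497.7, 65.2, 252.8]
ee_rot: [-0.0, 0.986, 0.167, 0.0]
force: [0.2, -1.1, -0.1]
grip_width: 0.09
```

```bash
python3 st.py
```

```text
t 13.82 pos [497.74  65.16 252.79] yaw_y -70.78 z [ 3.e-04  1.e-04 -1.e+00] F [ 0.16 -1.14 -0.09] grip 0.09 tip 173.4 T [-0.02  0.02  0.01] j [-0.1   0.44  1.75  0.    0.95  1.13]
```

drive_tool:
  rows:
    - [[0.003,0.001,0,0,0,0],[0.003,0.001,0,0,0,0],[0.003,0.001,0,0,0,0]]

```text
time_s: 14.2
eef_pos: [498.0, 65.3, 252.8]
ee_rot: [-0.0, 0.986, 0.167, 0.0]
force: [-0.4, -0.2, -0.9]
grip_width: 0.09
```

```bash
python3 st.py
```

```text
t 14.2 pos [498.03  65.28 252.76] yaw_y -70.78 z [ 3.e-04  1.e-04 -1.e+00] F [-0.36 -0.17 -0.93] grip 0.09 tip 173.4 T [-0.04  0.01  0.01] j [-0.1   0.44  1.75  0.    0.95  1.13]
```

drive_tool:
  rows:
    - [[0.003,0.001,0,0,0,0],[0.003,0.001,0,0,0,0],[0.003,0.001,0,0,0,0]]

```text
time_s: 14.58
eef_pos: [498.3, 65.4, 252.8]
ee_rot: [-0.0, 0.986, 0.167, 0.0]
force: [-0.6, 0.1, -0.2]
grip_width: 0.096
```

```bash
python3 st.py
```

```text
t 14.57 pos [498.31  65.38 252.76] yaw_y -70.77 z [ 2.e-04  0.e+00 -1.e+00] F [-0.55  0.08 -0.24] grip 0.096 tip 173.4 T [-0.08  0.08  0.02] j [-0.1   0.44  1.75  0.    0.95  1.13]
```

drive_tool:
  rows:
    - [[0.003,0.001,0,0,0,0],[0.003,0.001,0,0,0,0],[0.003,0.001,0,0,0,0]]

```text
time_s: 14.95
eef_pos: [498.5, 65.4, 252.7]
ee_rot: [-0.0, 0.986, 0.167, -0.0]
force: [-2.4, -1.2, 0.0]
grip_width: 0.093
```

```bash
python3 st.py
```

```text
t 14.95 pos [498.53  65.45 252.75] yaw_y -70.77 z [-2.e-04 -0.e+00 -1.e+00] F [-2.41 -1.2   0.03] grip 0.093 tip 173.4 T [-0.19  0.42 -0.01] j [-0.1   0.44  1.75 -0.    0.95  1.13]
```

drive_tool:
  rows:
    - [[-0.0143,-0.0048,0,0,0,0],[-0.0143,-0.0048,0,0,0,0],[-0.007,-0.024,0,0,0,0],[0.002,-0.052,0,0,0,0],[0.01,-0.076,0,0,0,0],[0.018,-0.1,0,0,0,0],[0.018,-0.1,0,0,0,0]]

```text
time_s: 15.82
eef_pos: [500.4, 55.2, 252.7]
ee_rot: [0.0, 0.986, 0.167, -0.0]
force: [-0.6, 1.9, 1.0]
grip_width: 0.092
```

```bash
python3 st.py
```

```text
t 15.82 pos [500.42  55.21 252.74] yaw_y -70.78 z [-1.e-04 -2.e-04 -1.e+00] F [-0.63  1.86  0.97] grip 0.092 tip 173.4 T [0.25 0.04 0.02] j [-0.12  0.45  1.75 -0.    0.95  1.11]
```

drive_tool:
  rows:
    - [[0.016,-0.047,0,0,0,0],[0.032,-0.095,0,0,0,0],[0.048,-0.142,0,0,0,0],[0.064,-0.19,0,0,0,0],[0.08,-0.237,0,0,0,0],[0.088,-0.26,0,0,0,0],[0.088,-0.26,0,0,0,0]]

```text
time_s: 16.7
eef_pos: [509.3, 28.9, 252.7]
ee_rot: [0.0, 0.986, 0.167, -0.0]
force: [-0.7, 0.9, 0.1]
grip_width: 0.096
```

```bash
python3 st.py;  python3 - <<'E'
from h import *
import cv2
im=viewer.capture("scene")[:,:,::-1]
c=im[130:210,305:395]
cv2.imwrite(f"pics/scene6.png",cv2.resize(c,None,fx=7,fy=7,interpolation=cv2.INTER_CUBIC))
im=viewer.capture("top")[:,:,::-1]
c=im[180:260,180:330]
cv2.imwrite(f"pics/top6.png",cv2.resize(c,None,fx=5,fy=5,interpolation=cv2.INTER_CUBIC))
E
```

```text
t 16.7 pos [509.28  28.95 252.66] yaw_y -70.79 z [ 0.e+00 -7.e-04 -1.e+00] F [-0.67  0.93  0.09] grip 0.096 tip 173.4 T [0.09 0.17 0.  ] j [-0.17  0.46  1.73 -0.    0.96  1.06]
```

View pics/scene6.png

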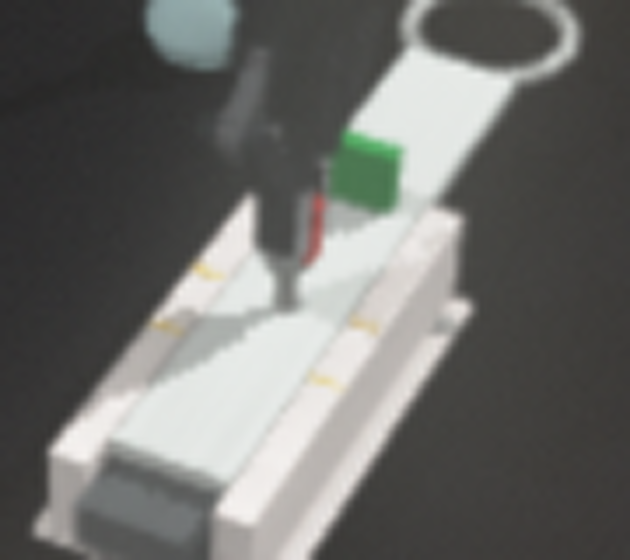

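View pics/top6.png

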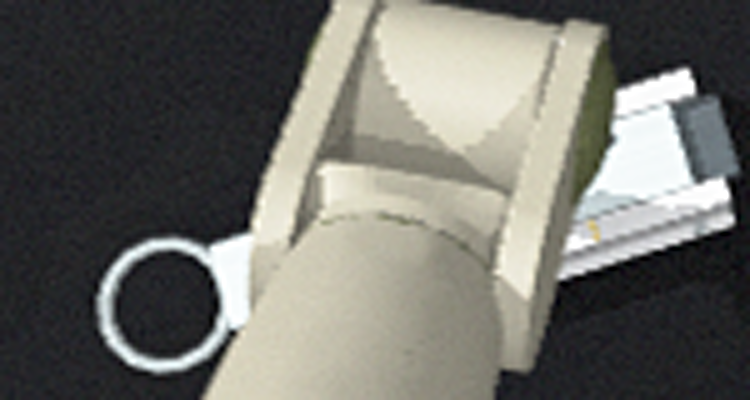

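drive_tool:
  rows:
    - [[-0.006,0.002,0,0,0,0],[-0.012,0.0044,0,0,0,0],[-0.012,0.0044,0,0,0,0]]

```text
time_s: 17.18
eef_pos: [508.1, 29.5, 252.8]
ee_rot: [0.001, 0.986, 0.167, 0.0]
force: [-0.2, 0.9, -0.0]
grip_width: 0.091
```

```bash
python3 st.py
```

```text
t 17.18 pos [508.11  29.51 252.76] yaw_y -70.77 z [ 7.e-04 -9.e-04 -1.e+00] F [-0.17  0.93 -0.04] grip 0.091 tip 173.4 T [-0.04 -0.   -0.  ] j [-0.17  0.46  1.73 -0.    0.96  1.06]
```

drive_tool:
  rows:
    - [[-0.006,-0.002,0,0,0,0],[-0.006,-0.002,0,0,0,0],[-0.006,-0.002,0,0,0,0]]

```text
time_s: 17.55
eef_pos: [507.5, 29.3, 252.8]
ee_rot: [0.001, 0.986, 0.167, 0.0]
force: [-0.4, 0.3, -0.4]
grip_width: 0.094
```

```bash
python3 st.py
```

```text
t 17.55 pos [507.53  29.32 252.81] yaw_y -70.77 z [ 8.e-04 -1.e-03 -1.e+00] F [-0.37  0.3  -0.45] grip 0.094 tip 173.4 T [ 0.01 -0.01  0.  ] j [-0.17  0.45  1.73 -0.    0.96  1.06]
```

drive_tool:
  rows:
    - [[-0.004,-0.0013,0,0,0,0],[-0.004,-0.0013,0,0,0,0],[-0.004,-0.0013,0,0,0,0]]

```text
time_s: 17.92
eef_pos: [507.2, 29.2, 252.8]
ee_rot: [0.001, 0.986, 0.167, 0.0]
force: [0.1, 0.8, -0.2]
grip_width: 0.096
```

```bash
python3 st.py
```

```text
t 17.93 pos [507.18  29.22 252.82] yaw_y -70.77 z [ 1.1e-03 -9.0e-04 -1.0e+00] F [ 0.14  0.77 -0.2 ] grip 0.096 tip 173.4 T [ 0.08 -0.19 -0.03] j [-0.17  0.45  1.73 -0.    0.95  1.06]
```

drive_tool:
  rows:
    - [[0.008,0.0027,0,0,0,0],[0.016,0.0054,0,0,0,0],[0.016,0.0054,0,0,0,0],[0.016,0.0054,0,0,0,0]]

```text
time_s: 18.42
eef_pos: [508.8, 29.7, 252.8]
ee_rot: [0.001, 0.986, 0.167, 0.0]
force: [-0.1, 0.2, -0.4]
grip_width: 0.094
```

```bash
python3 st.py
```

```text
t 18.43 pos [508.76  29.75 252.77] yaw_y -70.77 z [ 9.e-04 -9.e-04 -1.e+00] F [-0.1   0.15 -0.41] grip 0.094 tip 173.4 T [-0.02 -0.03  0.05] j [-0.17  0.46  1.73 -0.    0.96  1.06]
```

drive_tool:
  rows:
    - [[0.004,0.0013,0,0,0,0],[0.004,0.0013,0,0,0,0],[0.004,0.0013,0,0,0,0]]

```text
time_s: 18.8
eef_pos: [509.2, 29.9, 252.8]
ee_rot: [0.001, 0.986, 0.167, 0.0]
force: [1.0, -0.1, -0.3]
grip_width: 0.092
```

```bash
python3 st.py
```

```text
t 18.8 pos [509.16  29.86 252.79] yaw_y -70.77 z [ 9.e-04 -1.e-03 -1.e+00] F [ 1.05 -0.11 -0.3 ] grip 0.092 tip 173.4 T [0.02 0.   0.04] j [-0.17  0.46  1.73 -0.    0.96  1.06]
```

drive_tool:
  rows:
    - [[0.004,0.0013,0,0,0,0],[0.004,0.0013,0,0,0,0],[0.004,0.0013,0,0,0,0]]

```text
time_s: 19.18
eef_pos: [509.5, 30.0, 252.8]
ee_rot: [0.001, 0.986, 0.167, 0.0]
force: [-1.0, -0.7, -0.5]
grip_width: 0.096
```

```bash
python3 st.py
```

```text
t 19.18 pos [509.55  30.   252.78] yaw_y -70.77 z [ 9.e-04 -9.e-04 -1.e+00] F [-0.98 -0.72 -0.48] grip 0.096 tip 173.4 T [ 0.05 -0.01  0.  ] j [-0.17  0.46  1.73 -0.    0.96  1.06]
```

drive_tool:
  rows:
    - [[0.004,0.0013,0,0,0,0],[0.004,0.0013,0,0,0,0],[0.004,0.0013,0,0,0,0]]

```text
time_s: 19.55
eef_pos: [509.8, 30.1, 252.7]
ee_rot: [0.0, 0.986, 0.167, 0.0]
force: [-1.9, 0.3, -0.3]
grip_width: 0.091
```

```bash
python3 st.py
```

```text
t 19.55 pos [509.84  30.14 252.7 ] yaw_y -70.77 z [ 3.e-04 -9.e-04 -1.e+00] F [-1.89  0.26 -0.32] grip 0.091 tip 173.4 T [-0.11  0.36  0.03] j [-0.17  0.46  1.72 -0.    0.96  1.07]
```

drive_tool:
  rows:
    - [[-0.007,-0.0024,0,0,0,0],[-0.014,-0.0047,0,0,0,0],[-0.014,-0.0047,-0.01,0,0,0],[-0.014,-0.0047,-0.015,0,0,0],[-0.014,-0.0047,-0.015,0,0,0]]

```text
time_s: 20.18
eef_pos: [508.5, 29.7, 251.2]
ee_rot: [0.0, 0.986, 0.167, 0.0]
force: [0.4, -0.0, -0.9]
grip_width: 0.092
```

```bash
python3 st.py
```

```text
t 20.18 pos [508.47  29.68 251.17] yaw_y -70.77 z [ 3.e-04 -9.e-04 -1.e+00] F [ 0.4  -0.04 -0.92] grip 0.092 tip 173.4 T [ 0.05 -0.03  0.  ] j [-0.17  0.46  1.73 -0.    0.95  1.06]
```

drive_tool:
  rows:
    - [[0,0,-0.007,0,0,0],[0,0,-0.007,0,0,0],[0,0,-0.007,0,0,0]]

```text
time_s: 20.55
eef_pos: [508.5, 29.7, 250.8]
ee_rot: [0.001, 0.986, 0.167, 0.0]
force: [-2.2, 0.4, 6.1]
grip_width: 0.091
```

```bash
python3 st.py
```

```text
t 20.55 pos [508.51  29.68 250.83] yaw_y -70.76 z [ 8.e-04 -1.e-03 -1.e+00] F [-2.19  0.4   6.14] grip 0.091 tip 173.4 T [0.08 0.37 0.02] j [-0.17  0.46  1.73 -0.    0.95  1.06]
```

drive_tool:
  rows:
    - [[0.0012,-0.0038,-0.004,0,0,0],[0.0025,-0.0076,-0.004,0,0,0],[0.0037,-0.0114,-0.004,0,0,0],[0.005,-0.0152,-0.004,0,0,0],[0.0062,-0.019,-0.004,0,0,0]]

```text
time_s: 21.18
eef_pos: [509.1, 28.3, 250.8]
ee_rot: [-0.0, 0.986, 0.167, 0.0]
force: [-2.3, 6.0, 8.8]
grip_width: 0.092
```

```bash
python3 st.py
```

```text
t 21.18 pos [509.05  28.33 250.84] yaw_y -70.78 z [ 7.e-04  6.e-04 -1.e+00] F [-2.3   6.    8.85] grip 0.092 tip 173.4 T [1.32 0.48 0.02] j [-0.17  0.46  1.73  0.    0.95  1.06]
```

drive_tool:
  rows:
    - [[0.0012,-0.0038,-0.004,0,0,0],[0.0025,-0.0076,-0.004,0,0,0],[0.0037,-0.0114,-0.004,0,0,0],[0.005,-0.0152,-0.004,0,0,0],[0.0062,-0.019,-0.004,0,0,0]]

```text
time_s: 21.8
eef_pos: [509.5, 27.2, 250.8]
ee_rot: [-0.001, 0.986, 0.167, 0.0]
force: [-3.7, 7.0, 8.6]
grip_width: 0.093
```

```bash
python3 st.py
```

```text
t 21.8 pos [509.46  27.17 250.81] yaw_y -70.8 z [-0.      0.0027 -1.    ] F [-3.66  7.03  8.61] grip 0.093 tip 173.4 T [1.38 0.68 0.05] j [-0.18  0.46  1.73  0.    0.95  1.06]
```

drive_tool:
  rows:
    - [[0.0022,-0.0067,-0.004,-0.0015,0,0],[0.0043,-0.0133,-0.004,-0.0015,0,0],[0.0062,-0.019,-0.004,-0.0015,0,0],[0.0078,-0.024,-0.004,-0.0015,0,0],[0.0093,-0.0285,-0.004,-0.0015,0,0]]

```text
time_s: 22.42
eef_pos: [510.2, 25.1, 250.8]
ee_rot: [-0.001, 0.986, 0.167, -0.0]
force: [-2.7, 6.5, 7.4]
grip_width: 0.091
```

```bash
python3 st.py
```

```text
t 22.43 pos [510.22  25.07 250.81] yaw_y -70.82 z [-5.0e-04  2.4e-03 -1.0e+00] F [-2.66  6.53  7.43] grip 0.091 tip 173.4 T [ 1.44  0.61 -0.02] j [-0.18  0.46  1.73  0.    0.96  1.05]
```

drive_tool:
  rows:
    - [[0.0022,-0.0067,-0.004,-0.0015,0,0],[0.0043,-0.0133,-0.004,-0.0015,0,0],[0.0062,-0.019,-0.004,-0.0015,0,0],[0.0078,-0.024,-0.004,-0.0015,0,0],[0.0093,-0.0285,-0.004,-0.0015,0,0]]

```text
time_s: 23.05
eef_pos: [511.0, 23.0, 250.8]
ee_rot: [-0.001, 0.986, 0.167, -0.0]
force: [-2.8, 6.4, 7.9]
grip_width: 0.095
```

```bash
python3 st.py
```

```text
t 23.05 pos [511.    22.96 250.84] yaw_y -70.83 z [-8.0e-04  2.1e-03 -1.0e+00] F [-2.78  6.39  7.89] grip 0.095 tip 173.4 T [1.4  0.53 0.  ] j [-0.18  0.46  1.72  0.    0.96  1.05]
```

drive_tool:
  rows:
    - [[0.0,-0.0067,-0.004,-0.0015,0,0],[0.0015,-0.0135,-0.004,-0.0015,0,0],[0.003,-0.0195,-0.004,-0.0015,0,0],[0.0045,-0.0245,-0.004,-0.0015,0,0],[0.006,-0.0295,-0.004,-0.0015,0,0]]

```text
time_s: 23.68
eef_pos: [511.6, 20.7, 250.8]
ee_rot: [-0.001, 0.986, 0.166, -0.0]
force: [-2.1, 7.7, 6.2]
grip_width: 0.092
```

```bash
cat >> st.py <<'E'
p=s["eef_pos"];print("lat %.2f (c 492.7)  ys %.2f"%(p[0]*.951+p[1]*.31, (p[0]-513.6)*-.31+(p[1]-11.9)*.951))
E
python3 st.py
```

```text
t 23.68 pos [511.57  20.74 250.84] yaw_y -70.85 z [-5.0e-04  1.8e-03 -1.0e+00] F [-2.06  7.67  6.16] grip 0.092 tip 173.4 T [1.4  0.36 0.06] j [-0.19  0.46  1.72  0.    0.96  1.05]
lat 492.93 (c 492.7)  ys 9.03
```

drive_tool:
  rows:
    - [[0.0022,-0.0067,-0.004,-0.0015,0,0],[0.0043,-0.0133,-0.004,-0.0015,0,0],[0.0062,-0.019,-0.004,-0.0015,0,0],[0.0075,-0.024,-0.004,-0.0015,0,0],[0.009,-0.0285,-0.004,-0.0015,0,0]]

```text
time_s: 24.3
eef_pos: [512.3, 18.6, 250.8]
ee_rot: [-0.001, 0.986, 0.166, -0.0]
force: [-2.8, 7.2, 7.1]
grip_width: 0.094
```

```bash
python3 st.py
```

```text
t 24.3 pos [512.34  18.63 250.82] yaw_y -70.86 z [-7.0e-04  1.5e-03 -1.0e+00] F [-2.79  7.22  7.1 ] grip 0.094 tip 173.4 T [1.42 0.46 0.02] j [-0.19  0.47  1.72  0.    0.96  1.04]
lat 493.01 (c 492.7)  ys 6.79
```

drive_tool:
  rows:
    - [[0.001,-0.0067,-0.004,-0.0015,0,0],[0.0028,-0.0135,-0.004,-0.0015,0,0],[0.0045,-0.0195,-0.004,-0.0015,0,0],[0.006,-0.0245,-0.004,-0.0015,0,0],[0.0073,-0.0295,-0.004,-0.0015,0,0]]

```text
time_s: 24.92
eef_pos: [513.0, 16.4, 250.8]
ee_rot: [-0.001, 0.986, 0.166, -0.0]
force: [-2.3, 7.0, 7.2]
grip_width: 0.092
```

```bash
python3 st.py
```

```text
t 24.93 pos [513.02  16.42 250.83] yaw_y -70.88 z [-5.0e-04  1.1e-03 -1.0e+00] F [-2.3   6.99  7.18] grip 0.092 tip 173.4 T [ 1.43  0.39 -0.  ] j [-0.2   0.47  1.72  0.    0.96  1.04]
lat 492.97 (c 492.7)  ys 4.48
```

drive_tool:
  rows:
    - [[0.0018,-0.0067,-0.004,-0.001,0,0],[0.0038,-0.0133,-0.004,-0.001,0,0],[0.0055,-0.019,-0.004,-0.001,0,0],[0.0068,-0.024,-0.004,-0.001,0,0],[0.0082,-0.0285,-0.004,-0.001,0,0]]

```text
time_s: 25.55
eef_pos: [513.7, 14.3, 250.8]
ee_rot: [-0.001, 0.986, 0.166, -0.0]
force: [-3.8, 6.8, 7.5]
grip_width: 0.088
```

```bash
python3 st.py
```

```text
t 25.55 pos [513.75  14.29 250.81] yaw_y -70.9 z [-6.0e-04  1.6e-03 -1.0e+00] F [-3.77  6.83  7.54] grip 0.088 tip 173.4 T [1.34 0.45 0.  ] j [-0.2   0.47  1.72  0.    0.96  1.04]
lat 493.01 (c 492.7)  ys 2.23
```

drive_tool:
  rows:
    - [[0.0005,-0.0067,-0.004,-0.001,0,0],[0.002,-0.0135,-0.004,-0.001,0,0],[0.0037,-0.0195,-0.004,-0.001,0,0],[0.005,-0.0245,-0.004,-0.001,0,0],[0.0065,-0.0295,-0.004,-0.001,0,0]]

```text
time_s: 26.18
eef_pos: [514.4, 12.0, 250.8]
ee_rot: [-0.001, 0.986, 0.166, -0.0]
force: [-1.6, 6.2, 6.6]
grip_width: 0.096
```

```bash
python3 st.py
```

```text
t 26.18 pos [514.37  12.   250.78] yaw_y -70.91 z [-3.0e-04  1.8e-03 -1.0e+00] F [-1.6   6.22  6.62] grip 0.096 tip 173.4 T [1.22 0.29 0.  ] j [-0.2   0.47  1.71  0.    0.96  1.03]
lat 492.89 (c 492.7)  ys -0.14
```

drive_tool:
  rows:
    - [[0.0018,-0.0067,-0.004,-0.001,0,0],[0.0038,-0.0133,-0.004,-0.001,0,0],[0.0055,-0.019,-0.004,-0.001,0,0],[0.0068,-0.024,-0.004,-0.001,0,0],[0.0082,-0.0285,-0.004,-0.001,0,0]]

```text
time_s: 26.8
eef_pos: [515.1, 9.8, 250.7]
ee_rot: [-0.001, 0.986, 0.166, -0.0]
force: [-1.7, 5.5, 6.1]
grip_width: 0.094
```

```bash
python3 st.py
```

```text
t 26.8 pos [515.11   9.76 250.73] yaw_y -70.92 z [-3.0e-04  1.8e-03 -1.0e+00] F [-1.69  5.51  6.12] grip 0.094 tip 173.4 T [ 1.13  0.32 -0.01] j [-0.21  0.47  1.71  0.    0.96  1.03]
lat 492.90 (c 492.7)  ys -2.51
```

drive_tool:
  rows:
    - [[0.0005,-0.0067,-0.004,-0.001,0,0],[0.002,-0.0135,-0.004,-0.001,0,0],[0.0037,-0.0195,-0.004,-0.001,0,0],[0.005,-0.0245,-0.004,-0.001,0,0],[0.0065,-0.0295,-0.004,-0.001,0,0]]

```text
time_s: 27.42
eef_pos: [515.8, 6.9, 250.2]
ee_rot: [-0.0, 0.986, 0.166, -0.0]
force: [0.2, 2.6, 1.1]
grip_width: 0.093
```

```bash
python3 st.py
```

```text
t 27.43 pos [515.75   6.91 250.19] yaw_y -70.92 z [-4.e-04  5.e-04 -1.e+00] F [0.22 2.62 1.1 ] grip 0.093 tip 173.4 T [ 0.6   0.06 -0.01] j [-0.21  0.47  1.71  0.    0.96  1.02]
lat 492.62 (c 492.7)  ys -5.41
```

drive_tool:
  rows:
    - [[0.0018,-0.0067,-0.004,-0.001,0,0],[0.0038,-0.0133,-0.004,-0.001,0,0],[0.0055,-0.019,-0.004,-0.001,0,0],[0.0068,-0.024,-0.004,-0.001,0,0],[0.0082,-0.0285,-0.004,-0.001,0,0]]

```text
time_s: 28.05
eef_pos: [516.4, 4.7, 249.6]
ee_rot: [-0.001, 0.986, 0.166, -0.001]
force: [-1.6, 9.2, 3.0]
grip_width: 0.092
```

```bash
python3 st.py
```

```text
t 28.05 pos [516.37   4.67 249.61] yaw_y -70.95 z [-0.0015  0.0011 -1.    ] F [-1.64  9.25  3.04] grip 0.092 tip 173.4 T [ 2.1   0.19 -0.01] j [-0.22  0.47  1.71  0.    0.96  1.02]
lat 492.51 (c 492.7)  ys -7.73
```

drive_tool:
  rows:
    - [[-0.0015,0.005,-0.003,0,0,0],[-0.0015,0.005,-0.006,0,0,0],[-0.0015,0.005,-0.01,0,0,0],[-0.0015,0.005,-0.01,0,0,0]]

```text
time_s: 28.55
eef_pos: [516.2, 5.2, 248.6]
ee_rot: [-0.001, 0.986, 0.165, -0.001]
force: [0.6, 4.7, 0.8]
grip_width: 0.094
```

```bash
python3 st.py
```

```text
t 28.55 pos [516.23   5.16 248.59] yaw_y -70.95 z [-0.0014  0.0012 -1.    ] F [0.62 4.74 0.78] grip 0.094 tip 173.4 T [ 0.88 -0.02 -0.08] j [-0.22  0.48  1.71  0.    0.96  1.02]
lat 492.54 (c 492.7)  ys -7.23
```

drive_tool:
  rows:
    - [[-0.0015,0.005,-0.005,0,0,0],[-0.0015,0.005,-0.015,0,0,0],[-0.0015,0.005,-0.025,0,0,0],[-0.0015,0.005,-0.03,0,0,0]]

```text
time_s: 29.05
eef_pos: [516.1, 5.6, 245.5]
ee_rot: [-0.001, 0.986, 0.165, -0.001]
force: [1.2, 0.6, 0.6]
grip_width: 0.095
```

```bash
python3 st.py
```

```text
t 29.05 pos [516.09   5.55 245.46] yaw_y -70.95 z [-0.0015  0.001  -1.    ] F [1.18 0.58 0.59] grip 0.095 tip 173.4 T [ 0.21 -0.07 -0.04] j [-0.22  0.48  1.71  0.    0.95  1.02]
lat 492.52 (c 492.7)  ys -6.81
```

drive_tool:
  rows:
    - [[-0.0005,0.002,-0.01,0,0,0],[-0.0005,0.002,-0.02,0,0,0],[-0.0005,0.002,-0.03,0,0,0],[-0.0005,0.002,-0.04,0,0,0],[-0.0005,0.002,-0.05,0,0,0],[-0.0005,0.002,-0.05,0,0,0]]

```text
time_s: 29.8
eef_pos: [516.0, 5.7, 240.3]
ee_rot: [-0.001, 0.986, 0.165, -0.001]
force: [0.3, 0.7, -0.9]
grip_width: 0.093
```

```bash
python3 st.py
```

```text
t 29.8 pos [516.01   5.71 240.35] yaw_y -70.95 z [-1.8e-03  9.0e-04 -1.0e+00] F [ 0.26  0.7  -0.91] grip 0.093 tip 173.4 T [-0.   -0.01  0.  ] j [-0.22  0.49  1.72  0.    0.94  1.02]
lat 492.49 (c 492.7)  ys -6.63
```

drive_tool:
  rows:
    - [[0,0,-0.008,0,0,0],[0,0,-0.016,0,0,0],[0,0,-0.024,0,0,0],[0,0,-0.032,0,0,0],[0,0,-0.04,0,0,0]]

```text
time_s: 30.42
eef_pos: [516.1, 5.7, 236.9]
ee_rot: [-0.001, 0.986, 0.165, -0.001]
force: [-1.9, 1.8, 6.1]
grip_width: 0.09
```

```bash
python3 st.py
```

```text
t 30.43 pos [516.1    5.71 236.87] yaw_y -70.95 z [-1.2e-03  8.0e-04 -1.0e+00] F [-1.94  1.76  6.15] grip 0.09 tip 173.4 T [ 0.14  0.31 -0.  ] j [-0.22  0.49  1.72  0.    0.93  1.02]
lat 492.58 (c 492.7)  ys -6.66
```

drive_tool:
  rows:
    - [[0,0,-0.008,0,0,0],[0,0,-0.016,0,0,0],[0,0,-0.024,0,0,0],[0,0,-0.032,0,0,0],[0,0,-0.04,0,0,0]]

```text
time_s: 31.05
eef_pos: [516.1, 5.8, 233.3]
ee_rot: [-0.0, 0.986, 0.166, -0.0]
force: [-1.7, 0.7, 6.8]
grip_width: 0.095
```

```bash
python3 st.py
```

```text
t 31.05 pos [516.08   5.76 233.33] yaw_y -70.94 z [-1.1e-03  8.0e-04 -1.0e+00] F [-1.67  0.69  6.76] grip 0.095 tip 173.4 T [ 0.17  0.4  -0.02] j [-0.22  0.5   1.72  0.    0.92  1.02]
lat 492.58 (c 492.7)  ys -6.61
```

drive_tool:
  rows:
    - [[0,0,-0.01,0,0,0],[0,0,-0.02,0,0,0],[0,0,-0.027,0,0,0],[0,0,-0.033,0,0,0]]

```text
time_s: 31.55
eef_pos: [516.1, 5.8, 230.5]
ee_rot: [-0.0, 0.986, 0.166, -0.0]
force: [-3.2, -0.3, 6.3]
grip_width: 0.091
```

```bash
python3 st.py
```

```text
t 31.55 pos [516.07   5.79 230.47] yaw_y -70.93 z [-1.e-03  6.e-04 -1.e+00] F [-3.17 -0.25  6.26] grip 0.091 tip 173.4 T [0.15 0.46 0.01] j [-0.22  0.5   1.72  0.    0.92  1.02]
lat 492.57 (c 492.7)  ys -6.58
```

drive_tool:
  rows:
    - [[0,0,-0.005,0,0,0],[0,0,-0.008,0,0,0],[0,0,-0.01,0,0,0],[0,0,-0.01,0,0,0]]

```text
time_s: 32.05
eef_pos: [516.1, 5.8, 229.9]
ee_rot: [-0.0, 0.986, 0.166, -0.0]
force: [-2.1, 0.2, 5.7]
grip_width: 0.096
```

```bash
python3 st.py
```

```text
t 32.05 pos [516.06   5.82 229.9 ] yaw_y -70.92 z [-1.1e-03  6.0e-04 -1.0e+00] F [-2.11  0.2   5.68] grip 0.096 tip 173.4 T [0.09 0.5  0.  ] j [-0.22  0.5   1.72  0.    0.91  1.02]
lat 492.58 (c 492.7)  ys -6.55
```

drive_tool:
  rows:
    - [[0,0,-0.005,0,0,0],[0,0,-0.008,0,0,0],[0,0,-0.008,0,0,0]]

```text
time_s: 32.42
eef_pos: [516.0, 5.8, 229.9]
ee_rot: [-0.0, 0.986, 0.166, -0.0]
force: [-2.8, 0.9, 9.0]
grip_width: 0.093
```

```bash
python3 st.py
```

```text
t 32.42 pos [516.05   5.85 229.87] yaw_y -70.92 z [-9.e-04  4.e-04 -1.e+00] F [-2.77  0.85  8.97] grip 0.093 tip 173.4 T [ 0.18  0.67 -0.02] j [-0.22  0.5   1.72  0.    0.91  1.02]
lat 492.57 (c 492.7)  ys -6.52
```

drive_tool:
  rows:
    - [[0,0,-0.005,0,0,0],[0,0,-0.008,0,0,0],[0,0,-0.008,0,0,0]]

```text
time_s: 32.8
eef_pos: [516.0, 5.9, 229.9]
ee_rot: [-0.0, 0.986, 0.166, -0.0]
force: [-3.1, 0.8, 9.7]
grip_width: 0.089
```

```bash
python3 st.py
```

```text
t 32.8 pos [516.05   5.87 229.87] yaw_y -70.91 z [-8.e-04  2.e-04 -1.e+00] F [-3.13  0.8   9.67] grip 0.089 tip 173.4 T [0.16 0.78 0.01] j [-0.22  0.5   1.72  0.    0.91  1.02]
lat 492.58 (c 492.7)  ys -6.50
```

drive_tool:
  rows:
    - [[0,0,-0.006,0,0,0],[0,0,-0.011,0,0,0],[0,0,-0.011,0,0,0]]

```text
time_s: 33.17
eef_pos: [516.0, 5.9, 229.8]
ee_rot: [-0.0, 0.986, 0.166, -0.0]
force: [-5.1, 0.3, 13.0]
grip_width: 0.089
```

```bash
python3 st.py;  python3 - <<'E'
from h import *
import cv2
im=viewer.capture("scene")[:,:,::-1]
c=im[130:210,305:395]
cv2.imwrite(f"pics/scene7.png",cv2.resize(c,None,fx=7,fy=7,interpolation=cv2.INTER_CUBIC))
E
```

```text
t 33.17 pos [516.02   5.92 229.83] yaw_y -70.9 z [-6.e-04  1.e-04 -1.e+00] F [-5.07  0.34 12.97] grip 0.089 tip 173.4 T [0.05 0.95 0.04] j [-0.22  0.5   1.72 -0.    0.91  1.02]
lat 492.57 (c 492.7)  ys -6.44
```

View pics/scene7.png

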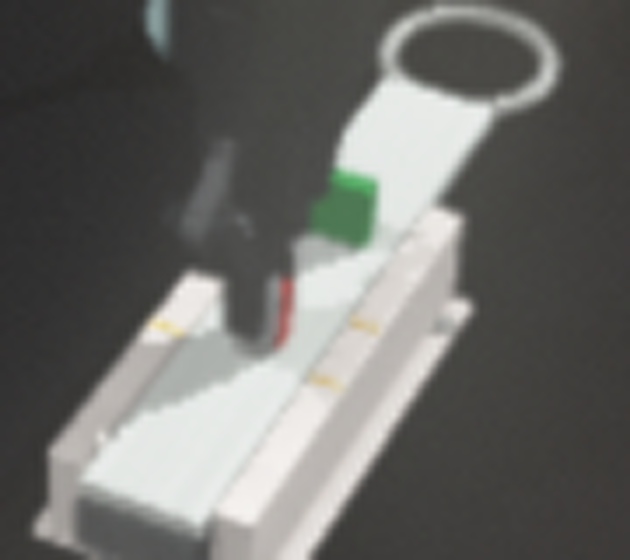

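drive_tool:
  rows:
    - [[0,0,0,0,0,0],[0,0,0,0,0,0],[0,0,0,0,0,0],[0,0,0,0,0,0],[0,0,0,0,0,0]]
  fingers: -0.2
  force: 20

```text
time_s: 33.85
eef_pos: [516.0, 5.9, 229.8]
ee_rot: [-0.0, 0.986, 0.166, -0.0]
force: [0.1, 0.0, -0.4]
grip_width: 0.402
```

```bash
python3 st.py
```

```text
t 33.85 pos [516.03   5.91 229.76] yaw_y -70.89 z [-7.e-04  1.e-04 -1.e+00] F [ 0.12  0.05 -0.38] grip 0.402 tip 173.4 T [ 0.    0.01 -0.03] j [-0.22  0.5   1.72 -0.    0.91  1.02]
lat 492.57 (c 492.7)  ys -6.45
```

drive_tool:
  rows:
    - [[0,0,0.1,0,0,0],[0,0,0.3,0,0,0],[0,0,0.6,0,0,0],[0,0,0.95,0,0,0],[0,0,0.95,0,0,0]]

```text
time_s: 34.48
eef_pos: [516.3, 5.9, 327.7]
ee_rot: [0.001, 0.986, 0.166, 0.002]
force: [0.2, -0.6, 0.0]
grip_width: 0.402
```

drive_tool:
  rows:
    - [[-0.9,0,0.5,0,0,0],[-0.9,0,0.5,0,0,0],[-0.9,0,0.5,0,0,0],[-0.9,0,0.5,0,0,0]]

```text
time_s: 34.98
eef_pos: [426.7, 5.8, 377.3]
ee_rot: [0.001, 0.986, 0.166, 0.002]
force: [0.0, 0.1, 0.4]
grip_width: 0.4
```

drive_tool:
  rows:
    - [[-0.4,-0.9,0.5,0,0,0],[-0.4,-0.9,0.5,0,0,0],[-0.4,-0.9,0.5,0,0,0],[-0.4,-0.9,0.5,0,0,0]]

```text
time_s: 35.48
eef_pos: [387.2, -84.1, 426.2]
ee_rot: [0.0, 0.986, 0.166, 0.001]
force: [0.5, -0.0, -1.0]
grip_width: 0.398
```

drive_tool:
  rows:
    - [[0,-0.9,0,0,0,0],[0,-0.9,0,0,0,0],[0,-0.9,0,0,0,0],[0,-0.9,0,0,0,0]]

```text
time_s: 35.98
eef_pos: [387.7, -173.1, 425.6]
ee_rot: [-0.001, 0.986, 0.167, 0.001]
force: [-0.2, 0.1, 0.7]
grip_width: 0.396
```

```bash
python3 st.py;  python3 - <<'E'
from h import *
import cv2
im=viewer.capture("scene")[:,:,::-1]
cv2.imwrite("pics/sceneF.png",im)
c=im[130:210,305:395]
cv2.imwrite(f"pics/scene8.png",cv2.resize(c,None,fx=7,fy=7,interpolation=cv2.INTER_CUBIC))
im=viewer.capture("top")[:,:,::-1]
cv2.imwrite("pics/topF.png",im)
c=im[180:260,180:330]
cv2.imwrite(f"pics/top8.png",cv2.resize(c,None,fx=5,fy=5,interpolation=cv2.INTER_CUBIC))
E
```

```text
t 35.98 pos [ 387.71 -173.06  425.59] yaw_y -70.83 z [ 0.0019  0.0014 -1.    ] F [-0.17  0.15  0.67] grip 0.396 tip 173.4 T [ 0.02 -0.01 -0.03] j [-0.7   0.07  1.74  0.    1.33  0.54]
lat 315.06 (c 492.7)  ys -136.87
```

View pics/scene8.png

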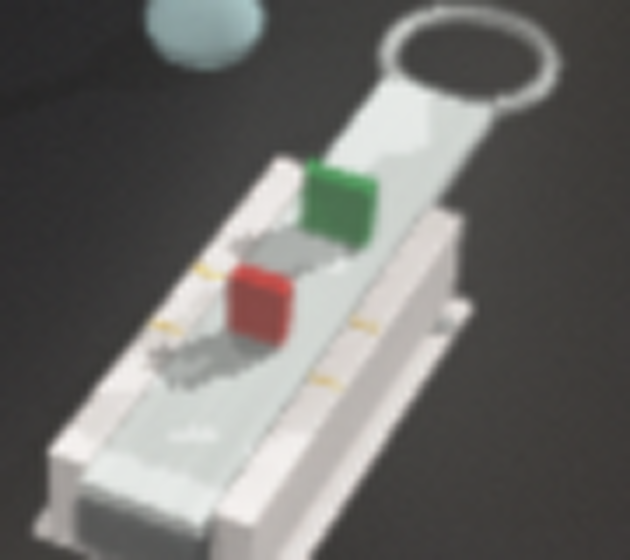

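View pics/top8.png

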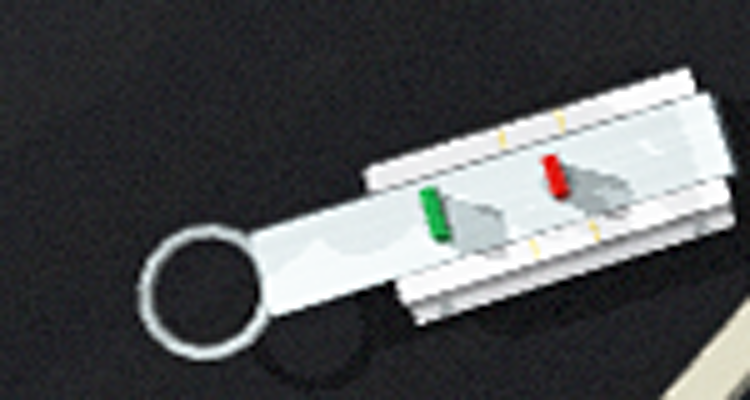

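View pics/sceneF.png

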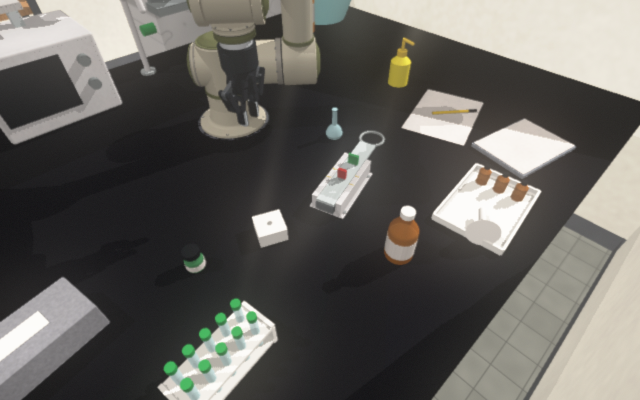

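```bash
python3 - <<'E'
from h import *
import cv2
C={}
for n in("top","scene"):
    im=cv2.imread(f"pics/{n}F.png");g=cv2.inRange(im,(0,0,90),(80,80,255))
    g[:, :150]=0
    nn,l,st,ce=cv2.connectedComponentsWithStats(g);
    for i in range(1,nn):
        if st[i,4]>20: print(n,st[i],ce[i])
print([proj(n,[516,5.9,z]) for n in("top","scene") for z in(66,80)])
ctrl.finish_job()
E
```

```text
top [190 102   9   9  42] [194.45238095 107.        ]
top [190 118   9   8  40] [195.1   121.975]
top [317 123   7  11  23] [319.86956522 127.08695652]
top [191 132   9   9  39] [195.97435897 136.8974359 ]
top [305 138  17   7  31] [314.22580645 142.        ]
top [289 211   5   9  26] [290.73076923 214.96153846]
scene [339 169   7   9  50] [341.56 173.06]
scene [388 217  14  14  40] [393.85  221.475]
scene [384 250  28  15  88] [396.13636364 260.06818182]
[(np.float64(291.0106572586009), np.float64(215.19985280889276)), (np.float64(290.6423479339167), np.float64(214.43781098662808)), (np.float64(342.01858000442337), np.float64(173.21744051566338)), (np.float64(342.22214421548995), np.float64(169.22634700492011))]
the job is handed in; nothing more can be done
```

The thumbscrew is pressed home through the arm and the bar, and the job is handed in at about 36 s of the 72 s allowed. No verdict was reported.

- **Finding the hole:** I put the screw in the arm's hole and used it to slide the arm towards the marks. With 6–9 N of downward press, its tip dropped into the hidden hole about 6 to 7 mm to the negative-y side of the zone's middle.
- **Pressing home:** The insert yielded at about 6 N. The screw then stopped within 0.1 mm of the height expected for a seated collar. A final press of about 13 N moved it no further, and I let go and backed away.
- **Last pictures:** The head stands upright between the yellow marks, and its position in both views matches a fully seated screw to within a pixel. By eye, the bottle, flask and jar have not moved. I could not see the collar under the head, so its seating rests on the height and force readings.
- **Oddity:** Feeling sideways inside the arm's hole gave 2.5–2.8 mm of play, more than the 2 mm expected. I used the middle of that range and the screw went in.

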